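Take the size of a copper tube with the bench caliper

TASK

Open the bench caliper with its blue thumb block, take the copper tube out of the leaning wooden rest and stand it upright on the caliper's bed between the two jaws. Let go, then slide the moving jaw gently along until it holds the tube against the fixed jaw, without forcing the jaw out of square. Then press the orange clamp lever all the way down, leaving the tube standing between both jaws and everything else where it was.

Things in the scene. Friction and masses are not known exactly. Their poses are not given: they have to be found in the camera images.
- gauge: flat bench caliper, fixed to the table; base plate 120 (x) x 230 (y) x 12 mm, origin at the centre of its underside. In its own frame (mm): the beam runs along y at x = 38; the flat bed between the jaws is at z = 12; the carriage on the beam (x = 20 to 56, top at z = 37) bears the moving jaw, the thumb block and the clamp lever
- bed_spot (a point): point on the bed's top (z = 12 mm in the caliper's frame, x = -12, y = +72): a good place for the centre of the tube's foot, with the tube then 4 mm from the fixed jaw. Anything with the tube's centre at x = -35 to 0 mm between the jaws will do
- slide (a joint): caliper opening in m between the two jaw faces: 0 closed, 0.065 fully open; grows as the carriage moves along the caliper's -y. It starts too narrow for the tube; slides with 1.5 N of friction and stays where it is left. It reads about 0.028 when the jaws are on the tube
- thumb_top (a point): centre of the top of the blue thumb block on the carriage: block 18 mm (caliper x) by 20 mm (caliper y), standing from z = 37 to 75 mm; this point moves with the carriage and lies 40 mm to the -y side of the moving jaw's face, on the beam's line x = 38
- swing_jaw (a joint): how far the moving jaw is forced out of square, rad (0 square). It turns about its pivot against a spring of 6 Nm/rad: once on the tube (50 mm from the pivot) each further 1 mm of travel adds 0.02 rad and 2.4 N. Above 0.10 rad it is forced; about 3 to 6 N on the tube is right, and the jaw keeps a light touch when let go
- lever (a joint): orange clamp lever on the carriage, rad: about 0 to 0.15 at the start (raised, 40 to 31 degrees above level), 0.698 fully down and level. Stays where it is left (friction under 1 N at its end)
- lever_tip (a point): point on the orange lever's centre line, 55 mm from its pivot; lever 14 mm wide, 8 mm thick, 62 mm long, pointing from the pivot along the caliper's -x. Pivot at caliper x = 30, z = 45 mm, 48 mm to the -y side of the thumb block's centre; pressed down, the lever's top is at z = 49 mm
- rest: wooden rest fixed to the table, base 100 (x) x 170 (y) x 12 mm, origin at the centre of its underside; two vee gutters 90 mm apart (y = +45 and -45 mm, centre lines). The tubes' feet stand at x = 30, z = 28 mm; the tubes lean 25 degrees from vertical with their tops towards the rest's -x, each lying in a gutter that holds the lower 36 mm on the -x side
- copper_tube: copper-coloured tube, 28 mm outside diameter, 85 mm long, 0.09 kg, ends closed; origin at the centre of its foot, z along its axis to the top. Leans in one gutter of the rest or the other. The upper 45 mm is free to grasp
- copper_tube_top (a point): centre of the copper tube's top end
- grey_tube: grey plastic tube of the same size in the other gutter; leave it alone. Origin at the centre of its foot, z along its axis
- fixed_jaw: the caliper's fixed jaw: steel bar 12 mm thick, z = 16 to 42 mm, from the beam to x = -50 in the caliper's frame; its face is at y = +90 mm and looks to -y. Origin and axes are the caliper's
- moving_jaw: the caliper's moving jaw: the same steel bar on the -y side, its face looking to +y; origin at table height under its upright pivot on the beam, in the plane of its face; reaches 88 mm along its own -x, z = 16 to 42 mm
- pipe_mid (a point): long grey pipe, 20 mm thick, that stands on the floor and leans back over the front edge of the table; fixed, steer the arm clear of it. It passes world x = 0.34, y = 0.18 at table height and ends at x = 0.51, y = 0.15, z = 0.38 (m); this point lies on its axis at z = 0.20
- elbow_on_table: grey pipe elbow, 42 x 42 x 26 mm, beside the rest; bystander
- nipple: brass pipe nipple, 25 x 34 x 29 mm, beside the rest; bystander
- flux_tin: round tin with a green lid, 62 mm across, 34 mm high; bystander
- red_wrench: adjustable wrench with a red grip, 54 x 202 x 13 mm; bystander
- tape_measure: yellow tape measure, 38 x 90 x 65 mm; bystander
- tape_spool: yellow spool of seal tape, 53 mm across, 16 mm high; bystander
- marker: red and white marker pen, 133 mm long; bystander

How it is judged:
On the way, in this order (a step that is already met when the one before it is completed fails the run):
1. the caliper is opened wider than the tube (more than 34 mm) (value of joint slide above 0.034 m), for 0.1 s.
2. the copper tube stands upright on the bed between the jaws, let go (angle between copper_tube's own z axis and vertical below 0.07 rad and z of copper_tube in the frame of gauge between 0.008 and 0.016 m and x of copper_tube in the frame of gauge between -0.04 and 0.006 m and y of copper_tube in the frame of gauge between 0.02 and 0.08 m and contact force between the fingers and copper_tube below 0.05 N and linear speed of copper_tube below 0.02 m/s), for 0.2 s.
3. the moving jaw holds the tube against the fixed jaw, both touching it (angle between copper_tube's own z axis and vertical below 0.07 rad and z of copper_tube in the frame of gauge between 0.008 and 0.016 m and x of copper_tube in the frame of gauge between -0.04 and 0.006 m and y of copper_tube in the frame of gauge between 0.02 and 0.08 m and contact force between each of moving_jaw, fixed_jaw and copper_tube above 0.1 N), for 0.3 s.
4. the clamp lever is pressed down (value of joint lever above 0.61 rad), for 0.1 s.
At the end, for the whole second after the job is handed in: the copper tube stands upright (within 4 degrees) on the caliper's bed, touched by both jaws, the moving jaw square within 0.05 rad, the clamp lever down (0.61 rad or more), the tube at rest and nothing held (all of step 3 and value of joint swing_jaw below 0.05 rad and value of joint lever above 0.61 rad and linear speed of copper_tube below 0.02 m/s).
It fails at once if the moving jaw is forced out of square (more than 0.10 rad) (value of joint swing_jaw above 0.1 rad).
It fails at once if the grey tube is moved more than 20 mm (distance of grey_tube from where it was at the start of the episode above 0.02 m).
It fails at once if another bystander is moved more than 20 mm (distance of any of elbow_on_table, nipple, flux_tin, red_wrench, tape_measure, tape_spool, marker from where it was at the start of the episode above 0.02 m).
It also fails if it takes over 64 s, if anything falls off the work surface, if the arm or the gripper's body presses on something with over 40 N, if the wrist force passes 120 N, or if a joint passes its speed limit or range.

ROBOT

A 7-joint arm with a two-finger parallel gripper is mounted at the origin on a cart in front of the work surface, level with it; the furniture and walls round the work are solid. World frame = base frame: x ahead of the robot, y to its left, z up, the work surface at z = 0. Lengths are in m, angles in rad, forces in N, time in s.
With the tool pointing down it reaches from about 0.425 to 0.925 m from the base axis. Payload 6.8 kg.
Tool frame: the origin (TCP) lies between the finger pads; the fingertips stand 14 mm ahead of it and the grasp point (between the pads) lies 5 mm behind it; z points along the fingers, y is the direction in which the jaws open and shut (so a half turn about z gives the same grasp; the last joint's range is limited). The gripper opens to 85 mm and grips with 20 to 120 N. Pads are 22 mm wide; open, the fingers measure 114 mm over their backs; the gripper's body (76 mm by 85 mm) begins 54 mm behind the grasp point. The pads swing forward as they close: fully open they stand 13 mm farther back than shut.
Start: joints at [-1.338, 0.477, 0.022, 1.555, -0.011, 1.109, -0.083], TCP at [0.226, 0.636, 0.245] pointing down, gripper open.
Joint ranges: [-2.96, 2.96], [-0.34, 2.1], [-1.41, 1.46], [0.24, 2.44], [-1.37, 4.51], [0.17, 1.92], [-2.96, 2.96]. Speed limits (rad/s): [2.39, 2.39, 3.14, 3.14, 3.14, 3.14, 3.14].

INTERFACE

Orientations are given as a unit quaternion [w, x, y, z].
In Python, from station import bot gives the robot as it stands.
- The arm moves only by the shell command python3 -m crank 'ROWS' [FORCE]. ROWS is JSON, a list of rows, each a list of 3 entries, a list of its own where there are three numbers: the shift along the tool's x, y, z in m, then the turn, a rotation vector about the tool's x, y, z in degrees, then the finger opening in m, from 0 to 0.0854. A call has 1 to 10 rows; each row shifts and turns the commanded pose from where the row before left it, along the tool's axes as they then stand; what a row does not reach is not made up. A row lasts 1/8 s, in which the tool goes at most 62.5 mm and 10.7 degrees, less where a joint would pass 70% of its speed; a pose out of reach is approached as far as the arm can. A call is refused whole if a number of a shift passes 0.0625 or a number of a turn 10.7, either way. A call with a gripper value outside its range is refused whole. The fingers move at their own pace and stop on an object; FORCE is the grip in N (left out, the last holds). Time passes only in rows, so rows that do not move let the fingers close. It gives the time, the measured TCP pose, the force and the opening at its end, in the units of the state.
- bot.get_obs(): the state, without advancing time (a new reading comes with each control period).
- bot.read_camera(name): name is "scene" or "side" or "wrist"; returns (picture, depth): 480x640x3 uint8, red, green, blue; 480x640 float32, m along the optical axis (not along the pixel's ray), 0 where there is no reading.
- bot.calibration(name): a dict with "fx", "fy", "cx", "cy" (pixels), "extrinsics" (4x4, takes a point from camera to world coordinates). Camera axes: x right, y down, z forward; pixel columns grow to the right and rows downward; lengths in m; the calibration is good to about 2 mm. The wrist camera is an equidistant fisheye: a pixel r from the principal point sees the ray r / f radians off the axis. A picture is of the moment at which its call begins: read the wrist's pose just before it. calibration takes no time and is no camera call; for the wrist camera it gives the pose at the moment of the call.
- bot.hand_in(): hands the job in, once; it reports no verdict.
The state is a dict: "t": time; "q": joint angles; "joint_vel": joint speeds; "joint_torque": joint torques, N m; "eef_pos": TCP position; "tool_rot": TCP orientation; "contact_force": force on the tool from outside, world axes, zero at the start; "torque": the same for the moment, N m; "gripper_width": opening from 0.0 (shut) to 1.0 (fully open).
Only numpy, scipy, OpenCV 4.12 (cv2) and the standard library are available. Lean on these libraries where they do the work, as an engineer would, in place of code of your own. Each camera call takes 0.05 s, during which the arm holds its last target.

## Working session

There is one attempt and no reset: what is moved stays moved. The work goes in short steps, Python scripts to look and compute and a shell command to move; the robot and the scene stay as the last step left them, time stands still between calls to the robot, and variables do not carry over. Pictures are saved under pics/ and viewed, and the job is handed in when it is done.

```bash
ls; mkdir -p pics; python3 - <<'E'
from station import bot
import cv2,numpy as np
o=bot.get_obs(); print(o)
for n in ("scene","side","wrist"):
    c=bot.calibration(n); print(n,c)
    p,d=bot.read_camera(n); cv2.imwrite(f"pics/{n}0.png",p[:,:,::-1]); np.save(f"pics/{n}0.npy",d); print((d>0).mean())
E
```

```text
pics
{'t': 0.0, 'q': array([-1.3380877 ,  0.47780502,  0.0223459 ,  1.55645232, -0.01144183,
        1.1093142 , -0.08312029]), 'joint_vel': array([ 0.00192095,  0.00017033,  0.00053566, -0.00092311, -0.00130247,
        0.00101457, -0.00171769]), 'joint_torque': array([-2.31965705e-04, -5.96436489e+01,  1.60788082e+00, -2.81206888e+01,
        1.25232182e-02,  8.86150432e-03,  2.04654657e-05]), 'eef_pos': array([0.22545911, 0.63562784, 0.24432218]), 'tool_rot': array([-6.11170569e-05,  1.69570022e-01,  9.85517707e-01, -9.23468365e-04]), 'contact_force': array([0.98454435, 0.87411602, 0.55769331]), 'torque': array([-0.02733408, -0.03594018,  0.05902002]), 'gripper_width': 1.0007260126690485}
scene {'fx': 609.6732472947442, 'fy': 609.6732472947442, 'cx': 317.39479113177885, 'cy': 244.51205229120686, 'extrinsics': array([[ 0.94216987, -0.20593542,  0.26439844,  0.25920871],
       [-0.33481403, -0.61294982,  0.71567596, -1.09873512],
       [ 0.01467994, -0.76281264, -0.64645292,  1.07632807],
       [ 0.        ,  0.        ,  0.        ,  1.        ]])}
0.9215299479166666
side {'fx': 455.6304535870263, 'fy': 455.6304535870263, 'cx': 321.3355210532591, 'cy': 241.0907886378002, 'extrinsics': array([[ 0.83974209, -0.34865405,  0.41626142,  0.24406501],
       [-0.54295828, -0.5315043 ,  0.65015343, -0.64690045],
       [-0.00543389, -0.77197379, -0.63563114,  0.73464384],
       [ 0.        ,  0.        ,  0.        ,  1.        ]])}
0.9909244791666667
wrist {'fx': 371.64829954431775, 'fy': 371.64829954431775, 'cx': 316.4736290954631, 'cy': 243.70685730955287, 'extrinsics': array([[ 0.33392635,  0.90135812,  0.27576573,  0.15431283],
       [ 0.94259653, -0.31862302, -0.09995577,  0.66072059],
       [-0.00223063,  0.29331368, -0.95601365,  0.37189716],
       [ 0.        ,  0.        ,  0.        ,  1.        ]])}
0.9951627604166666
```

View pics/scene0.png

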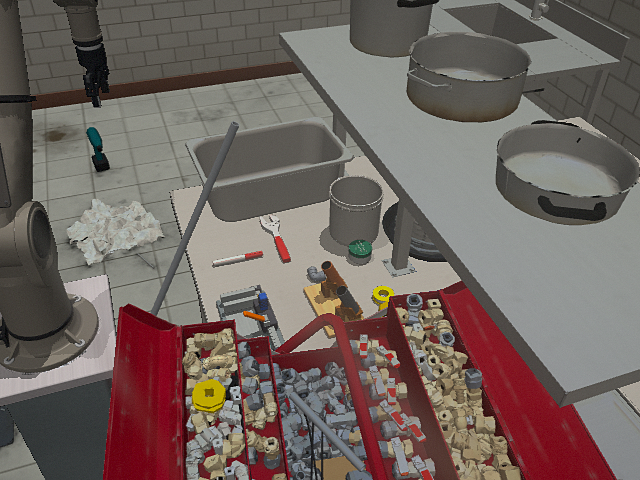

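View pics/side0.png

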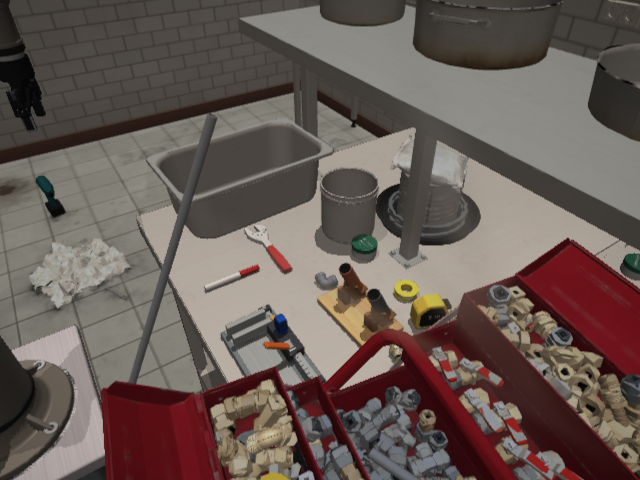

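View pics/wrist0.png

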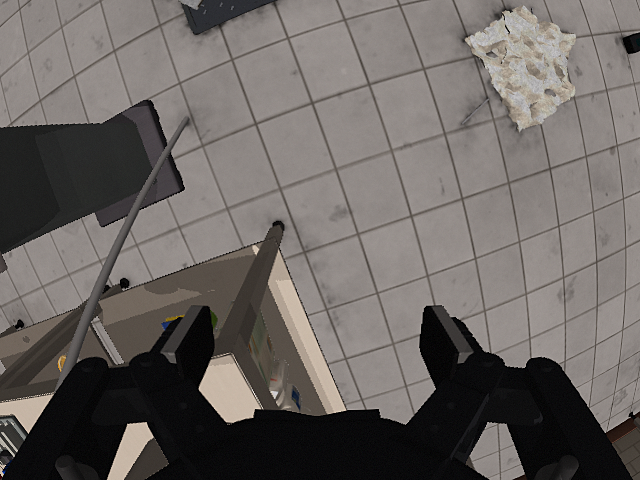

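```bash
cat > h.py <<'E'
from station import bot
import cv2,numpy as np
def ray(c,u,v):
    return np.array([(u-c["cx"])/c["fx"],(v-c["cy"])/c["fy"],1.0])
def pts(c,d):
    v,u=np.mgrid[0:480,0:640]
    P=np.stack([(u-c["cx"])/c["fx"]*d,(v-c["cy"])/c["fy"]*d,d],-1)
    E=c["extrinsics"]; return P@E[:3,:3].T+E[:3,3]
def plane(n,u,v,z):
    c=bot.calibration(n);E=c["extrinsics"];r=E[:3,:3]@ray(c,u,v);o=E[:3,3]
    return o+r*(z-o[2])/r[2]
E
python3 - <<'E'
from h import *
p=cv2.imread("pics/side0.png"); cv2.imwrite("pics/side0z.png",cv2.resize(p[225:405,200:460],(780,540),interpolation=cv2.INTER_CUBIC))
p=cv2.imread("pics/scene0.png"); cv2.imwrite("pics/scene0z.png",cv2.resize(p[200:350,200:400],(800,600),interpolation=cv2.INTER_CUBIC))
for n in("scene","side"):
    c=bot.calibration(n);d=np.load(f"pics/{n}0.npy");W=pts(c,d)
    q=cv2.imread(f"pics/{n}0.png");h=cv2.cvtColor(q,cv2.COLOR_BGR2HSV)
    B=(h[...,0]>105)&(h[...,0]<130)&(h[...,1]>120)
    O=(h[...,0]>5)&(h[...,0]<14)&(h[...,1]>200)&(h[...,2]>150)
    for nm,m in(("blue",B),("orange",O)):
        k,l,s,ce=cv2.connectedComponentsWithStats(m.astype(np.uint8))
        for i in range(1,k):
            if s[i,4]>30: w=W[l==i]; print(n,nm,s[i],ce[i].round(),np.median(w,0).round(3),w.min(0).round(3),w.max(0).round(3))
E
```

```text
scene blue [258 293   9   8  47] [262. 296.] [ 0.487 -0.124  0.076] [ 0.479 -0.133  0.07 ] [ 0.495 -0.111  0.081]
side blue [275 314  12  22 201] [280. 324.] [ 0.484 -0.127  0.063] [ 0.244 -0.647 -0.001] [ 0.518 -0.05   0.735]
side orange [268 343  21   4  46] [278. 345.] [ 0.456 -0.169  0.067] [ 0.435 -0.173  0.053] [ 0.474 -0.164  0.083]
```

View pics/side0z.png

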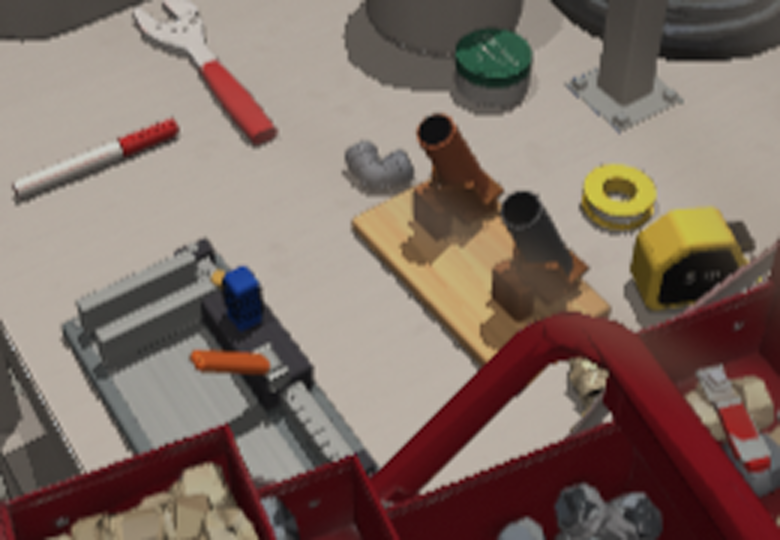

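View pics/scene0z.png

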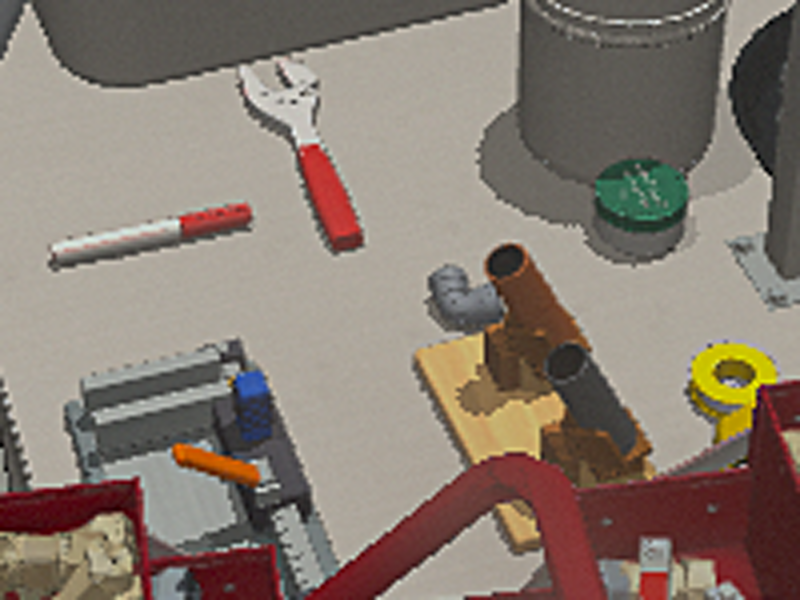

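```bash
python3 - <<'E'
from h import *
for n in("scene","side"):
    c=bot.calibration(n);d=np.load(f"pics/{n}0.npy");W=pts(c,d)
    q=cv2.imread(f"pics/{n}0.png")
    # heights map
    # top-down raster 0.3..0.9 x, -0.45..0.25 y, 1.0 px/mm
    s=1000
    H=np.zeros((700,600,3),np.uint8); Z=np.full((700,600),-9.)
    m=(d>0); w=W[m]; col=q[m]
    i=np.round((0.25-w[:,1])*s).astype(int); j=np.round((w[:,0]-0.3)*s).astype(int)
    ok=(i>=1)&(i<699)&(j>=1)&(j<599)&(w[:,2]>-0.02)&(w[:,2]<0.35)
    o=np.argsort(w[ok,2])
    for a,b,z,cc in zip(i[ok][o],j[ok][o],w[ok,2][o],col[ok][o]): H[a-1:a+2,b-1:b+2]=cc; Z[a-1:a+2,b-1:b+2]=z
    for k in range(0,600,100):
        cv2.line(H,(k,0),(k,700),(255,255,0),1)
        cv2.putText(H,f"{0.3+k/1000:.1f}",(k,10),0,.4,(255,255,255),1)
    for k in range(50,700,100):
        cv2.line(H,(0,k),(600,k),(255,255,0),1); cv2.putText(H,f"{0.25-k/1000:.1f}",(0,k-2),0,.4,(255,255,255),1)
    cv2.imwrite(f"pics/top_{n}.png",cv2.resize(H[:600],(600,600)))
    np.save(f"pics/Z_{n}.npy",Z)
    Rm=(q[...,2]>90)&(q[...,1]<50)&(q[...,0]<60)&(W[...,2]>0)&(W[...,1]<-0.1)&(d>0)
    w=W[Rm]; print(n,"red box", w.min(0),w.max(0)); 
    for x0 in np.arange(0.3,0.95,0.05):
        k=(abs(w[:,0]-x0)<0.02); 
        if k.sum()>5: print(x0.round(2),"ymax",np.percentile(w[k,1],99).round(3),"zmax",np.percentile(w[k,2],99).round(3),k.sum())
E
```

```text
scene red box [ 1.36242188e-01 -8.26209344e-01  3.61796357e-04] [ 0.84434353 -0.17265436  0.43833509]
0.3 ymax -0.296 zmax 0.228 207
0.35 ymax -0.303 zmax 0.229 499
0.4 ymax -0.311 zmax 0.226 486
0.45 ymax -0.175 zmax 0.17 160
0.5 ymax -0.303 zmax 0.206 320
0.55 ymax -0.323 zmax 0.208 1198
0.6 ymax -0.347 zmax 0.205 362
0.65 ymax -0.353 zmax 0.242 318
0.7 ymax -0.362 zmax 0.437 167
0.75 ymax -0.44 zmax 0.241 2014
0.8 ymax -0.387 zmax 0.258 5823
0.85 ymax -0.382 zmax 0.27 854
side red box [ 0.17456455 -0.64915583  0.04991895] [ 0.89279182 -0.17172795  0.28578752]
0.3 ymax -0.291 zmax 0.225 186
0.35 ymax -0.3 zmax 0.226 117
0.4 ymax -0.306 zmax 0.225 44
0.45 ymax -0.173 zmax 0.166 133
0.5 ymax -0.299 zmax 0.143 164
0.55 ymax -0.309 zmax 0.205 1935
0.6 ymax -0.348 zmax 0.201 452
0.65 ymax -0.35 zmax 0.238 376
0.75 ymax -0.371 zmax 0.238 258
0.8 ymax -0.378 zmax 0.234 2621
0.85 ymax -0.381 zmax 0.254 3152
0.9 ymax -0.386 zmax 0.267 303
```

View pics/top_side.png

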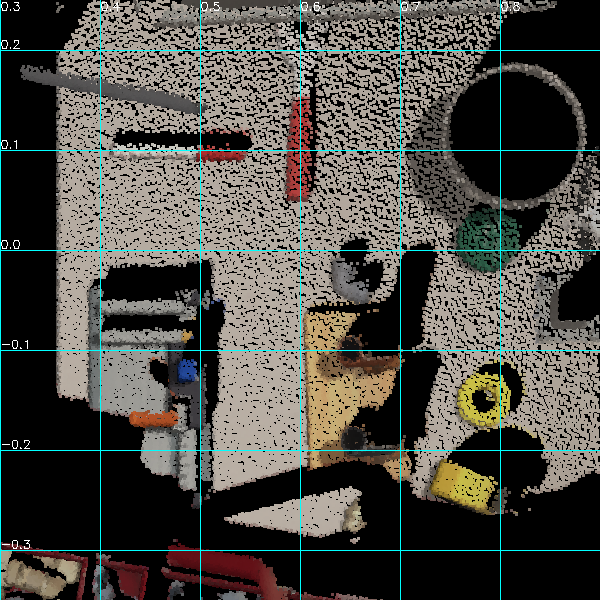

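View pics/top_scene.png

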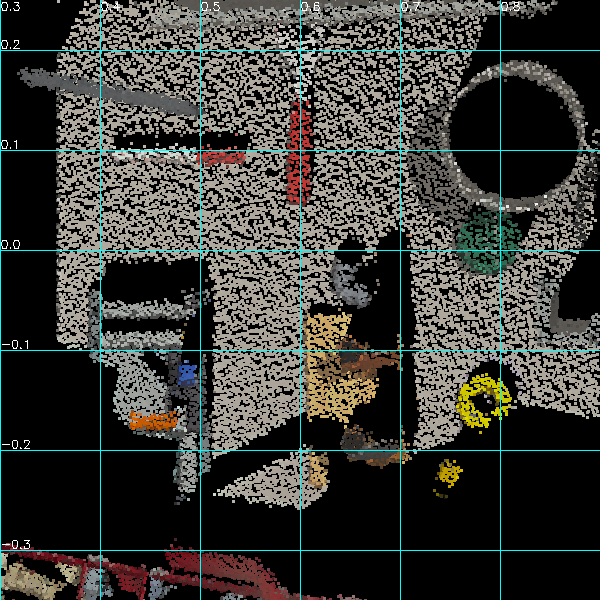

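```bash
python3 - <<'E'
from h import *
c=bot.calibration("scene");d=np.load("pics/scene0.npy");W=pts(c,d)
for u,v in [(283,40),(330,95),(400,170),(460,260),(566,400),(637,372),(200,150),(236,125),(330,150),(260,215),(405,260),(355,185)]:
    print(u,v,W[v,u].round(3))
c=bot.calibration("side");d=np.load("pics/side0.npy");W=pts(c,d)
for u,v in [(243,22),(300,55),(400,95),(500,135),(630,195),(212,118)]:
    print('s',u,v,W[v,u].round(3))
E
```

```text
283 40 [0.701 0.382 0.46 ]
330 95 [0.704 0.045 0.465]
400 170 [ 0.721 -0.274  0.466]
460 260 [ 0.701 -0.526  0.467]
566 400 [ 0.708 -0.78   0.448]
637 372 [ 0.811 -0.781  0.46 ]
200 150 [0.463 0.453 0.135]
236 125 [0.513 0.149 0.37 ]
330 150 [0.836 0.37  0.112]
260 215 [0.583 0.258 0.009]
405 260 [ 0.88  -0.073  0.032]
355 185 [0.838 0.175 0.112]
s 243 22 [0.701 0.392 0.461]
s 300 55 [0.702 0.141 0.452]
s 400 95 [ 0.714 -0.139  0.463]
s 500 135 [ 0.734 -0.315  0.463]
s 630 195 [ 0.738 -0.484  0.463]
s 212 118 [0.507 0.138 0.373]
```

```bash
python3 -m crank '[[[0,0,-0.06],[0,0,0],0.085],[[0,0,-0.06],[0,0,0],0.085],[[0,0,-0.06],[0,0,0],0.085],[[0,0,-0.06],[0,0,0],0.085],[[0,0,0],[0,0,0],0.085]]'; python3 -m crank '[[[-0.0512,-0.0357,0],[0,0,0],0.085],[[-0.0512,-0.0357,0],[0,0,0],0.085],[[-0.0512,-0.0357,0],[0,0,0],0.085],[[-0.0512,-0.0357,0],[0,0,0],0.085],[[-0.0512,-0.0357,0],[0,0,0],0.085],[[-0.0512,-0.0357,0],[0,0,0],0.085],[[-0.0512,-0.0357,0],[0,0,0],0.085],[[0,0,0],[0,0,0],0.085]]'
python3 - <<'E'
from h import *
o=bot.get_obs();print(o["t"],o["q"].round(2),o["eef_pos"],o["tool_rot"])
p,d=bot.read_camera("scene");cv2.imwrite("pics/s1.png",p[:,:,::-1])
E
```

```text
t: 0.78
eef_pos: [0.2262, 0.6374, 0.4914]
tool_rot: [0.001, 0.17, 0.985, 0.005]
contact_force: [0.9, 0.3, 0.4]
gripper_width: 0.999
t: 1.78
eef_pos: [0.4829, 0.2748, 0.4847]
tool_rot: [0.0, 0.175, 0.985, -0.001]
contact_force: [-0.1, 0.7, 0.7]
gripper_width: 0.997
1.775 [-0.86  0.14  0.27  1.49 -0.04  1.51  0.63] [0.48287443 0.27480131 0.48467808] [ 4.32661201e-04  1.74904544e-01  9.84584712e-01 -1.07571558e-03]
```

View pics/s1.png

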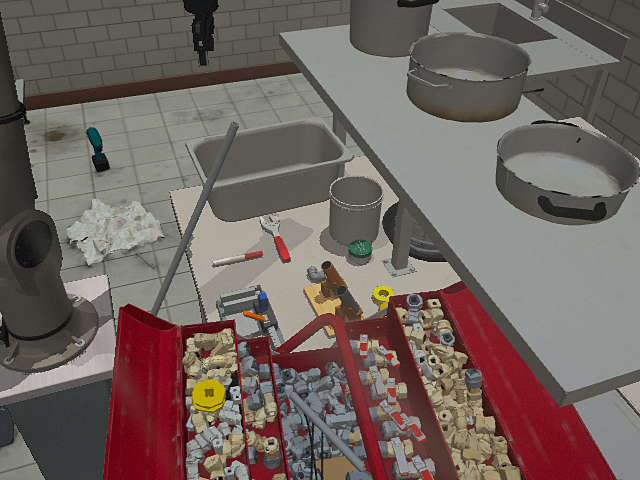

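```bash
python3 -m crank '[[[-0.014,-0.052,0],[0,0,0],0.085],[[-0.014,-0.052,0],[0,0,0],0.085],[[-0.014,-0.052,0],[0,0,0],0.085],[[-0.014,-0.052,0],[0,0,0],0.085],[[-0.014,-0.052,0],[0,0,0],0.085],[[-0.014,-0.052,0],[0,0,0],0.085],[[-0.014,-0.052,0],[0,0,0],0.085],[[0,0,0],[0,0,-10],0.085],[[0,0,0],[0,0,-9.8],0.085],[[0,0,0],[0,0,0],0.085]]'
python3 - <<'E'
from h import *
o=bot.get_obs();print(o["t"],o["q"].round(2),o["eef_pos"],o["tool_rot"])
c=bot.calibration("wrist");p,d=bot.read_camera("wrist");cv2.imwrite("pics/w1.png",p[:,:,::-1]);np.savez("pics/w1.npz",d=d,E=c["extrinsics"]);print(c)
p,d=bot.read_camera("scene");cv2.imwrite("pics/s2.png",p[:,:,::-1])
E
```

```text
t: 3.08
eef_pos: [0.4506, -0.0935, 0.4847]
tool_rot: [-0.0, -0.003, 1.0, 0.0]
contact_force: [0.6, -0.1, -0.2]
gripper_width: 0.996
3.075 [-0.57 -0.08  0.6   1.7   0.04  1.51  1.6 ] [ 0.45058344 -0.09346739  0.48474444] [-4.42659151e-04 -2.91601277e-03  9.99995650e-01  2.78513783e-05]
{'fx': 371.64829954431775, 'fy': 371.64829954431775, 'cx': 316.4736290954631, 'cy': 243.70685730955287, 'extrinsics': array([[-6.06628661e-03,  9.56371127e-01,  2.92091541e-01,
         3.75229109e-01],
       [ 9.99981156e-01,  6.07690716e-03,  8.70938446e-04,
        -9.39669412e-02],
       [-9.42072794e-04,  2.92091320e-01, -9.56389969e-01,
         6.12293168e-01],
       [ 0.00000000e+00,  0.00000000e+00,  0.00000000e+00,
         1.00000000e+00]])}
```

View pics/w1.png

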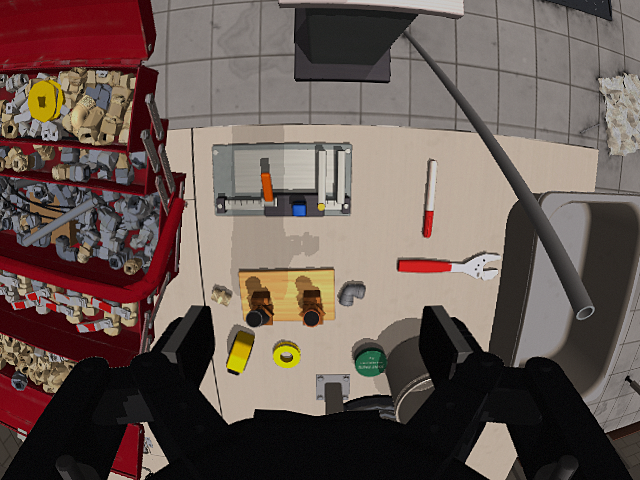

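View pics/s2.png

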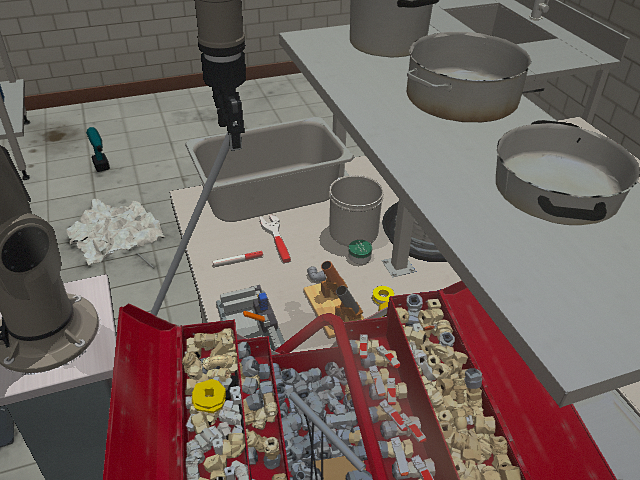

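```bash
cat >> h.py <<'E'
K=dict(f=371.648,cx=316.4736,cy=243.7069)
def fray(E,u,v):
    dx,dy=u-K["cx"],v-K["cy"];r=np.hypot(dx,dy);t=r/K["f"]
    k=np.sin(t)/max(r,1e-9)
    return E[:3,:3]@np.array([dx*k,dy*k,np.cos(t)])
def fplane(E,u,v,z):
    r=fray(E,u,v);o=E[:3,3];return o+r*(z-o[2])/r[2]
E
python3 - <<'E'
import cv2
p=cv2.imread("pics/w1.png")
cv2.imwrite("pics/w1a.png",cv2.resize(p[135:225,205:360],(775,450),interpolation=cv2.INTER_CUBIC))
cv2.imwrite("pics/w1b.png",cv2.resize(p[260:340,205:375],(765,360),interpolation=cv2.INTER_CUBIC))
E
```

```text
(no output)
```

View pics/w1a.png

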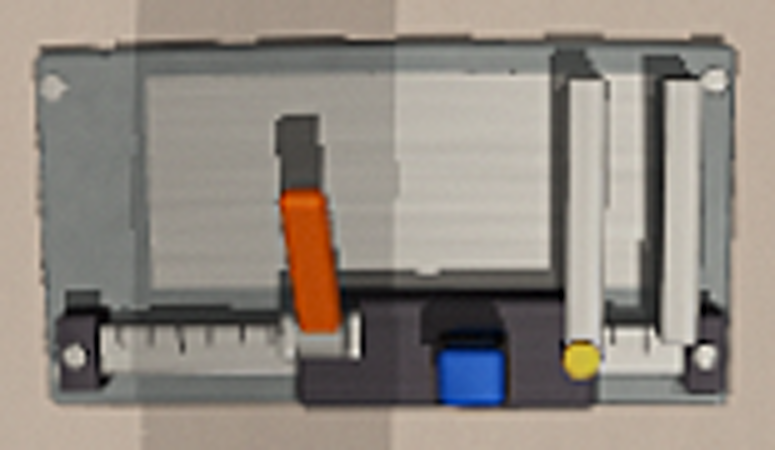

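View pics/w1b.png

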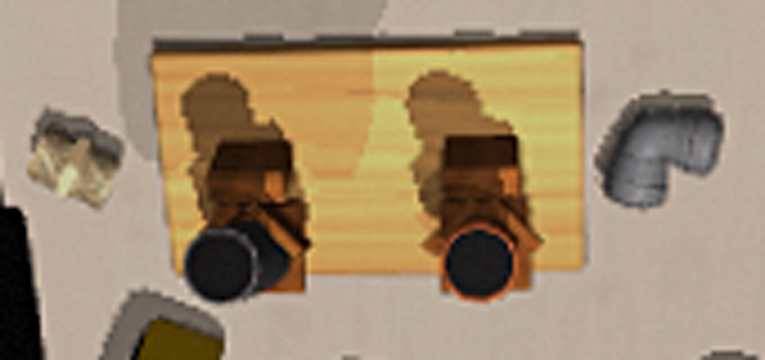

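```bash
python3 - <<'E'
from h import *
z=np.load("pics/w1.npz");E=z["E"];d=z["d"]
def a(x,y,h,n):
    u,v=x/5+205,y/5+135; print(n,fplane(E,u,v,h).round(4), "depth-z", end=" ")
    r=fray(E,u,v); cr=E[:3,:3].T@r; P=E[:3,3]+r*d[int(round(v)),int(round(u))]/cr[2]; print(P.round(3))
def b(x,y,h,n):
    u,v=x/4.5+205,y/4.5+260; print(n,fplane(E,u,v,h).round(4), end=" ")
    r=fray(E,u,v); cr=E[:3,:3].T@r; P=E[:3,3]+r*d[int(round(v)),int(round(u))]/cr[2]; print(P.round(3))
a(472,376,.075,"thumb"); a(440,376,.075,"th l");a(506,376,.075,"th r");a(472,348,.075,"th t");a(472,404,.075,"th b")
a(665,80,.042,"fixface far"); a(665,340,.042,"fixface beam"); a(698,80,.042,"fix back");a(698,340,.042,"fix back b")
a(605,80,.042,"mov tip"); a(603,340,.042,"mov b")
a(38,60,.012,"TL");a(738,55,.012,"TR");a(52,402,.012,"BL");a(728,402,.012,"BR")
a(303,195,.08,"lever tip");a(318,325,.05,"lever root")
a(74,357,.03,"screwL");a(706,357,.03,"screwR")
b(478,262,.105,"cu top");b(220,264,.105,"grey top")
b(153,55,.012,"rest TL");b(581,43,.012,"rest TR");b(178,271,.012,"BL");b(585,267,.012,"BR")
E
```

```text
thumb [ 0.4878 -0.119   0.075 ] depth-z [ 0.488 -0.119  0.074]
th l [ 0.4878 -0.1285  0.075 ] depth-z [ 0.488 -0.129  0.073]
th r [ 0.4877 -0.1089  0.075 ] depth-z [ 0.491 -0.109  0.059]
th t [ 0.4793 -0.119   0.075 ] depth-z [ 0.48  -0.119  0.074]
th b [ 0.4963 -0.119   0.075 ] depth-z [ 0.514 -0.123 -0.002]
fixface far [ 0.4017 -0.0616  0.042 ] depth-z [ 0.402 -0.061  0.04 ]
fixface beam [ 0.4828 -0.0603  0.042 ] depth-z [ 0.483 -0.06   0.039]
fix back [ 0.4015 -0.0515  0.042 ] depth-z [ 0.403 -0.049  0.012]
fix back b [ 0.4827 -0.0499  0.042 ] depth-z [ 0.484 -0.049  0.035]
mov tip [ 0.4019 -0.0799  0.042 ] depth-z [ 0.403 -0.079  0.011]
mov b [ 0.483  -0.0796  0.042 ] depth-z [ 0.486 -0.079  0.029]
TL [ 0.3939 -0.2647  0.012 ] depth-z [ 0.394 -0.265  0.011]
TR [ 0.3945 -0.0365  0.012 ] depth-z [ 0.395 -0.035 -0.001]
BL [ 0.5095 -0.2651  0.012 ] depth-z [ 0.512 -0.268  0.002]
BR [ 0.5091 -0.0371  0.012 ] depth-z [ 0.512 -0.036 -0.002]
lever tip [ 0.4332 -0.1674  0.08  ] depth-z [ 0.433 -0.167  0.084]
lever root [ 0.4769 -0.1677  0.05  ] depth-z [ 0.477 -0.168  0.051]
screwL [ 0.4904 -0.2515  0.03  ] depth-z [ 0.489 -0.25   0.037]
screwR [ 0.4904 -0.0463  0.03  ] depth-z [ 0.375 -0.094  0.612]
cu top [ 0.6504 -0.1009  0.105 ] [ 0.651 -0.101  0.105]
grey top [ 0.653  -0.1904  0.105 ] [ 0.653 -0.19   0.105]
rest TL [ 0.6119 -0.2294  0.012 ] [ 0.613 -0.23   0.01 ]
rest TR [ 0.6051 -0.0626  0.012 ] [ 0.607 -0.062  0.007]
BL [ 0.7079 -0.226   0.012 ] [ 0.708 -0.226  0.012]
BR [ 0.703  -0.0587  0.012 ] [ 0.711 -0.058 -0.003]
```

```bash
python3 -m crank '[[[-0.0062,-0.0042,0.055],[0,0,0],0.04],[[-0.0062,-0.0042,0.055],[0,0,0],0.04],[[-0.0062,-0.0042,0.055],[0,0,0],0.04],[[-0.0062,-0.0042,0.055],[0,0,0],0.04],[[-0.0062,-0.0042,0.055],[0,0,0],0.04],[[-0.0062,-0.0042,0.055],[0,0,0],0.04],[[0,0,0],[0,0,0],0.04],[[0,0,0],[0,0,0],0.04]]' 20
python3 - <<'E'
from h import *
o=bot.get_obs();print(o["t"],o["q"].round(2),o["eef_pos"],o["tool_rot"])
c=bot.calibration("wrist");p,d=bot.read_camera("wrist");cv2.imwrite("pics/w2.png",p[:,:,::-1]);np.savez("pics/w2.npz",d=d,E=c["extrinsics"])
E
```

```text
t: 4.18
eef_pos: [0.4887, -0.12, 0.1567]
tool_rot: [0.001, -0.002, 1.0, -0.0]
contact_force: [1.0, 0.1, 1.3]
gripper_width: 0.465
4.175 [-0.39  0.35  0.62  2.08 -0.29  0.79  1.98] [ 0.48869141 -0.11998292  0.15667356] [ 6.69620938e-04 -1.83997234e-03  9.99998082e-01 -4.77250513e-05]
```

View pics/w2.png

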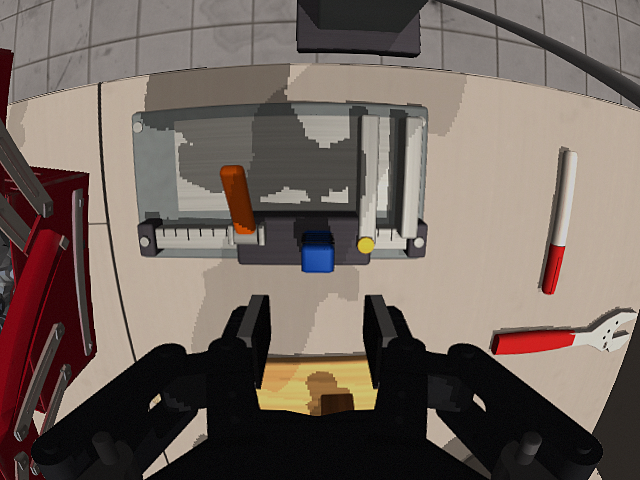

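```bash
python3 -m crank '[[[0,0.0007,0.033],[0,0,0],0.04],[[0,0,0.033],[0,0,0],0.04],[[0,0,0.02],[0,0,0],0.04],[[0,0,0.01],[0,0,0],0.04],[[0,0,0],[0,0,0],0.01],[[0,0,0],[0,0,0],0.01],[[0,0,0],[0,0,0],0.01]]' 20
```

```text
t: 5.1
eef_pos: [0.4888, -0.1192, 0.0605]
tool_rot: [0.001, -0.002, 1.0, 0.0]
contact_force: [-1.2, 0.9, 7.7]
gripper_width: 0.227
```

```bash
python3 -m crank '[[[0,-0.004,0],[0,0,0],0.01],[[0,-0.007,0],[0,0,0],0.01],[[0,-0.007,0],[0,0,0],0.01],[[0,-0.007,0],[0,0,0],0.01],[[0,-0.007,0],[0,0,0],0.01],[[0,-0.003,0],[0,0,0],0.01],[[0,0,0],[0,0,0],0.01]]'
python3 -m crank '[[[0,0,0],[0,0,0],0.04],[[0,0,0],[0,0,0],0.04],[[0,0,0],[0,0,0],0.04]]'
```

```text
t: 5.98
eef_pos: [0.4888, -0.155, 0.0605]
tool_rot: [0.001, -0.002, 1.0, -0.0]
contact_force: [-0.8, -1.3, 7.0]
gripper_width: 0.233
t: 6.35
eef_pos: [0.4881, -0.1541, 0.0593]
tool_rot: [0.0, -0.003, 1.0, 0.0]
contact_force: [-0.5, 0.9, 0.1]
gripper_width: 0.469
```

```bash
python3 -m crank '[[[0,0,-0.045],[0,0,0],0.04],[[0,0,-0.055],[0,0,-2],0.085],[[0,0,-0.055],[0,0,0],0.085],[[0,0,-0.04],[0,0,0],0.085],[[0,0,0],[0,-8.4,0],0.085],[[0,0,0],[0,-8.3,0],0.085],[[0,0,0],[0,-8.3,0],0.085],[[0,0,0],[0,0,0],0.085],[[0,0,0],[0,0,0],0.085]]'
cat >> h.py <<'E'
from scipy.spatial.transform import Rotation as Ro
def togo(t):
    o=bot.get_obs();q=o["tool_rot"];R=Ro.from_quat([q[1],q[2],q[3],q[0]]).as_matrix()
    print("pos",o["eef_pos"].round(4),"z",R[:,2].round(3),"y",R[:,1].round(3),"q",o["q"].round(2))
    print("tool delta",(R.T@(np.array(t)-o["eef_pos"])).round(4))
E
python3 - <<'E'
from h import *
c=bot.calibration("wrist");p,d=bot.read_camera("wrist");cv2.imwrite("pics/w3.png",p[:,:,::-1]);np.savez("pics/w3.npz",d=d,E=c["extrinsics"])
togo([.627,-.101,.154])
E
```

```text
t: 7.48
eef_pos: [0.489, -0.1542, 0.255]
tool_rot: [0.216, -0.02, 0.976, 0.004]
contact_force: [0.2, 0.8, 0.3]
gripper_width: 0.994
pos [ 0.4894 -0.1542  0.2551] z [ 0.422  0.016 -0.907] y [-0.041  0.999 -0.001] q [-0.41 -0.01  0.68  2.24 -0.25  0.51  2.08]
tool delta [-0.0839  0.0476  0.1505]
```

View pics/w3.png

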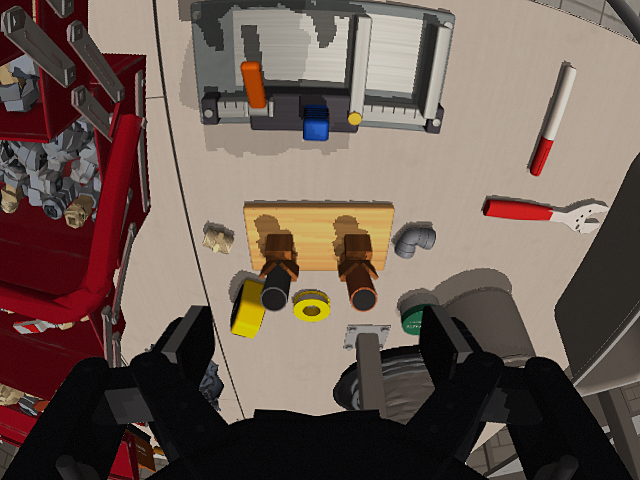

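```bash
python3 -m crank '[[[-0.017,0.0096,0.03],[0,0,0],0.085],[[-0.017,0.0096,0.03],[0,0,0],0.085],[[-0.017,0.0096,0.03],[0,0,0],0.085],[[-0.017,0.0096,0.03],[0,0,0],0.085],[[-0.016,0.0094,0.03],[0,0,0],0.085],[[0,0,0],[0,0,0],0.085]]'
python3 - <<'E'
from h import *
z=np.load("pics/w3.npz");E=z["E"];print(fplane(E,363,298,.105))
c=bot.calibration("wrist");p,d=bot.read_camera("wrist");cv2.imwrite("pics/w4.png",p[:,:,::-1])
print(c["extrinsics"][:3,3]);np.savez("pics/w4.npz",d=d,E=c["extrinsics"])
togo([.661,-.0996,.0814])
E
```

```text
t: 8.28
eef_pos: [0.6277, -0.0986, 0.1516]
tool_rot: [0.215, -0.022, 0.976, 0.005]
contact_force: [0.1, 0.1, 0.2]
gripper_width: 0.994
[ 0.64696643 -0.10193134  0.105     ]
[ 0.50525729 -0.10403459  0.23595276]
pos [ 0.6267 -0.1     0.1525] z [ 0.42   0.017 -0.907] y [-0.042  0.999 -0.   ] q [-0.31  0.4   0.49  2.09 -0.77  0.35  2.41]
tool delta [-0.0012 -0.001   0.0789]
```

View pics/w4.png

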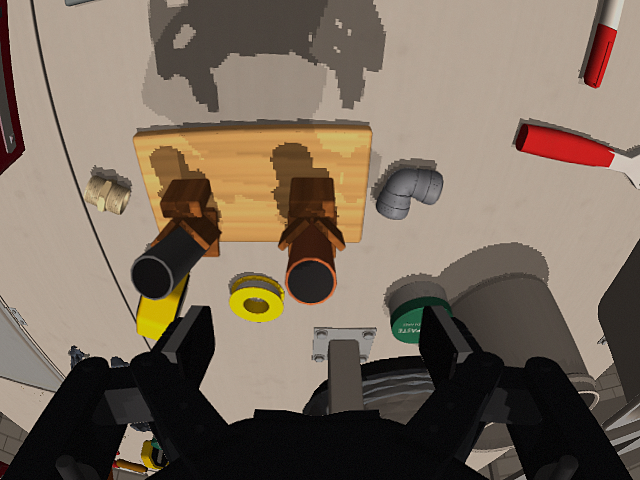

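```bash
python3 - <<'E'
from h import *
z=np.load("pics/w4.npz");E=z["E"];print(fplane(E,311,279,.105))
E
python3 -m crank '[[[0,-0.0015,0.025],[0,0,0],0.085],[[0,0,0.025],[0,0,0],0.085],[[0,0,0.02],[0,0,0],0.085],[[0,0,0.009],[0,0,0],0.085],[[0,0,0],[0,0,0],0.085]]'
python3 - <<'E'
from h import *
togo([.661,-.1006,.0814])
c=bot.calibration("wrist");p,d=bot.read_camera("wrist");cv2.imwrite("pics/w5.png",p[:,:,::-1])
E
```

```text
[ 0.64706493 -0.10071631  0.105     ]
t: 8.95
eef_pos: [0.659, -0.1015, 0.0823]
tool_rot: [0.216, -0.019, 0.976, 0.004]
contact_force: [0.6, -0.8, 0.9]
gripper_width: 0.996
pos [ 0.659  -0.1015  0.0823] z [ 0.422  0.017 -0.906] y [-0.039  0.999  0.   ] q [-0.14  0.54  0.28  2.04 -0.94  0.24  2.57]
tool delta [-0.0015  0.0008  0.0017]
```

View pics/w5.png

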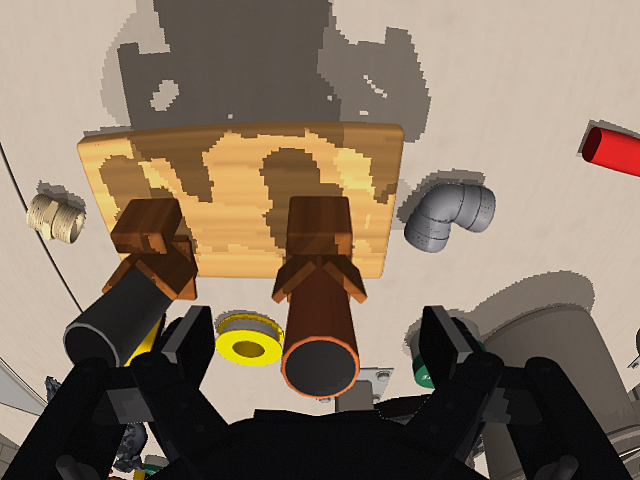

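```bash
python3 -m crank '[[[0,0,0],[0,0,0],0.02],[[0,0,0],[0,0,0],0.02],[[0,0,0],[0,0,0],0.02],[[0,0,0],[0,0,0],0.02],[[0,0,0],[0,0,0],0.02],[[0,0,0],[0,0,0],0.02]]' 35
python3 -m crank '[[[0,0,-0.01],[0,0,0],0.02],[[0,0,-0.025],[0,0,0],0.02],[[0,0,-0.03],[0,0,0],0.02],[[0,0,-0.03],[0,0,0],0.02],[[0,0,-0.03],[0,0,0],0.02],[[0,0,0],[0,0,0],0.02]]'
python3 - <<'E'
from h import *
togo([.438,-.079,.25])
c=bot.calibration("wrist");p,d=bot.read_camera("wrist");cv2.imwrite("pics/w6.png",p[:,:,::-1])
E
```

```text
t: 9.75
eef_pos: [0.6591, -0.1009, 0.0827]
tool_rot: [0.217, -0.019, 0.976, 0.005]
contact_force: [-2.6, 2.0, 5.4]
gripper_width: 0.317
t: 10.5
eef_pos: [0.6062, -0.1036, 0.1975]
tool_rot: [0.218, -0.019, 0.976, 0.004]
contact_force: [0.4, 0.1, 0.2]
gripper_width: 0.317
pos [ 0.6062 -0.1036  0.1975] z [ 0.425  0.017 -0.905] y [-0.039  0.999  0.   ] q [-0.43  0.31  0.64  2.11 -0.66  0.43  2.31]
tool delta [ 0.1289  0.0312 -0.1186]
```

View pics/w6.png

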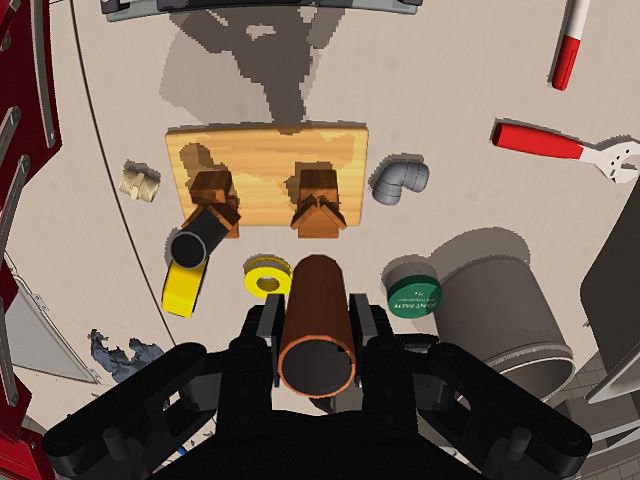

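```bash
python3 -m crank '[[[0.026,0.006,-0.024],[0,0,0],0.02],[[0.026,0.006,-0.024],[0,0,0],0.02],[[0.026,0.006,-0.024],[0,0,0],0.02],[[0.026,0.006,-0.024],[0,0,0],0.02],[[0.025,0.006,-0.023],[0,0,0],0.02],[[0,0,0],[0,8.4,0],0.02],[[0,0,0],[0,8.4,0],0.02],[[0,0,0],[0,8.2,0],0.02],[[0,0,0],[0,0,2.2],0.02],[[0,0,0],[0,0,0],0.02]]'
python3 - <<'E'
from h import *
togo([.438,-.079,.25])
for n in("side","wrist"):
    c=bot.calibration(n);p,d=bot.read_camera(n);cv2.imwrite(f"pics/{n}7.png",p[:,:,::-1]);np.savez(f"pics/{n}7.npz",d=d,E=c["extrinsics"])
p=cv2.imread("pics/side7.png");cv2.imwrite("pics/side7z.png",cv2.resize(p[150:400,180:440],(780,750))[:600])
E
```

```text
t: 11.8
eef_pos: [0.4417, -0.0804, 0.2463]
tool_rot: [-0.002, -0.0, 1.0, 0.0]
contact_force: [-0.7, -0.0, -0.7]
gripper_width: 0.318
pos [ 0.4417 -0.0804  0.2463] z [-0.003  0.001 -1.   ] y [-0.     1.     0.001] q [-0.83  0.12  0.96  2.11 -0.12  0.97  1.77]
tool delta [ 0.0037  0.0014 -0.0037]
```

View pics/side7z.png

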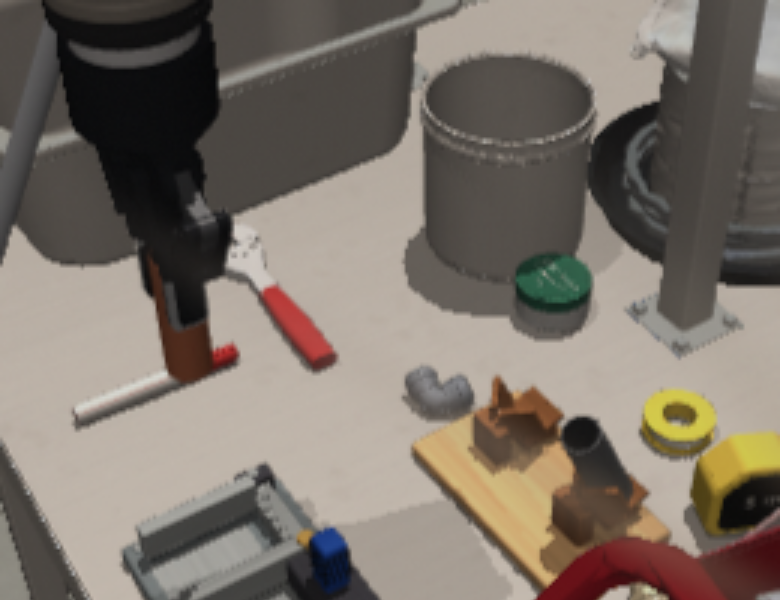

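View pics/wrist7.png

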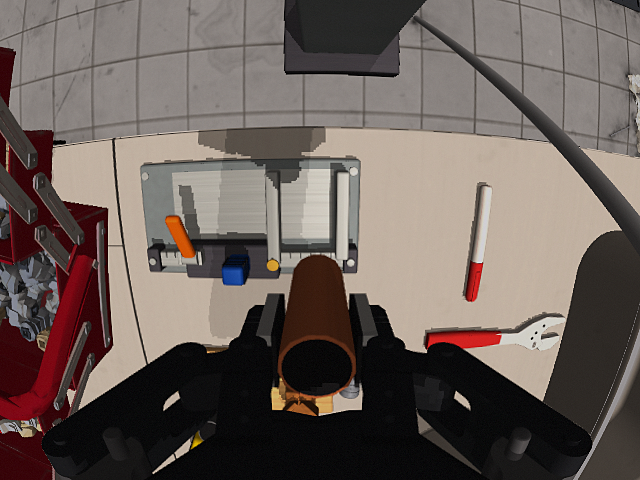

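```bash
python3 - <<'E'
from h import *
z=np.load("pics/wrist7.npz");E=z["E"];d=z["d"]
L=[]
for v in range(262,372,4):
    r=[]
    for u in range(296,340):
        w=fray(E,u,v);cr=E[:3,:3].T@w;P=E[:3,3]+w*d[v,u]/cr[2];r.append(P)
    r=np.array(r); 
    k=abs(r[:,1]+.0804)<.004
    L.append(np.median(r[k],0) if k.sum()>2 else [np.nan]*3); print(v,L[-1].round(4) if k.sum()>2 else None)
c=bot.calibration("side");z=np.load("pics/side7.npz");W=pts(c,z["d"]);q=cv2.imread("pics/side7.png");h=cv2.cvtColor(q,cv2.COLOR_BGR2HSV)
m=(h[...,0]<14)&(h[...,1]>120)&(abs(W[...,0]-.44)<.03)&(abs(W[...,1]+.08)<.03)&(W[...,2]>.1)
w=W[m];print(m.sum(),w.min(0),w.max(0))
for a in np.arange(.17,.26,.01):
    k=abs(w[:,2]-a)<.005
    if k.sum()>4: print(a.round(2),k.sum(),w[k].mean(0).round(4))
E
```

```text
262 [ 0.4295 -0.0804  0.198 ]
266 [ 0.4299 -0.0804  0.2027]
270 [ 0.4296 -0.0804  0.2088]
274 [ 0.4294 -0.0804  0.2147]
278 [ 0.4296 -0.0804  0.219 ]
282 [ 0.4295 -0.0804  0.224 ]
286 [ 0.4296 -0.0804  0.228 ]
290 [ 0.4295 -0.0802  0.2326]
294 [ 0.4295 -0.0804  0.2366]
298 [ 0.4297 -0.0806  0.2399]
302 [ 0.4294 -0.0804  0.2441]
306 [ 0.4292 -0.0803  0.2481]
310 [ 0.4295 -0.0803  0.2508]
314 [ 0.4296 -0.0805  0.2538]
318 [ 0.4293 -0.0805  0.2574]
322 [ 0.4294 -0.0803  0.2602]
326 [ 0.4294 -0.0803  0.263 ]
330 [ 0.4294 -0.0805  0.2658]
334 [ 0.4293 -0.0805  0.2686]
338 [ 0.4306 -0.0805  0.2691]
342 [ 0.4319 -0.0805  0.2694]
346 [ 0.4333 -0.0805  0.2697]
350 [ 0.4352 -0.0805  0.2693]
354 [ 0.4368 -0.0805  0.2694]
358 [ 0.4382 -0.0805  0.2696]
362 [ 0.44   -0.0805  0.2695]
366 [ 0.4416 -0.0806  0.2696]
370 [ 0.4434 -0.0803  0.2696]
315 [ 0.42922052 -0.09538596  0.18525081] [ 0.45429303 -0.063707    0.26919279]
0.19 57 [ 0.4405 -0.0903  0.1904]
0.2 63 [ 0.4393 -0.09    0.1994]
0.21 70 [ 0.4385 -0.0903  0.21  ]
0.22 58 [ 0.4388 -0.0899  0.2196]
0.23 16 [ 0.431  -0.0847  0.2297]
0.24 14 [ 0.4305 -0.0821  0.2405]
0.25 11 [ 0.4302 -0.0831  0.25  ]
```

```bash
python3 -m crank '[[[0.0055,0.001,0.03],[0,0,0],0.02],[[0,0,0.04],[0,0,0],0.02],[[0,0,0.04],[0,0,0],0.02],[[0,0,0.03],[0,0,0],0.02],[[0,0,0.02],[0,0,0],0.02],[[0,0,0.006],[0,0,0],0.02],[[0,0,0],[0,0,0],0.02]]'
python3 - <<'E'
from h import *
togo([.4365,-.0794,.074])
for n in("side","wrist"):
    c=bot.calibration(n);p,d=bot.read_camera(n);cv2.imwrite(f"pics/{n}8.png",p[:,:,::-1]);np.savez(f"pics/{n}8.npz",d=d,E=c["extrinsics"])
E
```

```text
t: 12.78
eef_pos: [0.4367, -0.0786, 0.0819]
tool_rot: [-0.001, -0.001, 1.0, 0.001]
contact_force: [0.1, -0.8, -1.4]
gripper_width: 0.318
pos [ 0.4367 -0.0786  0.0819] z [-0.002  0.003 -1.   ] y [-0.002  1.     0.003] q [-0.55  0.45  0.72  2.26 -0.53  0.6   2.15]
tool delta [ 0.0002 -0.0008  0.0079]
```

View pics/wrist8.png

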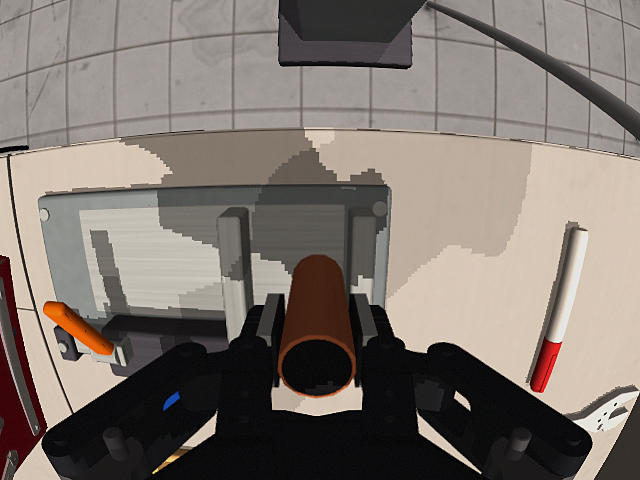

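```bash
python3 -m crank '[[[0,-0.0005,0.003],[0,0,0],0.02],[[0,0,0.003],[0,0,0],0.02],[[0,0,0],[0,0,0],0.02]]';python3 -m crank '[[[0,0,0.001],[0,0,0],0.02],[[0,0,0],[0,0,0],0.02]]'; python3 -m crank '[[[0,0,0.001],[0,0,0],0.02],[[0,0,0],[0,0,0],0.02]]'
```

```text
t: 13.25
eef_pos: [0.4366, -0.079, 0.0751]
tool_rot: [-0.002, -0.001, 1.0, 0.001]
contact_force: [-0.2, 0.5, -1.0]
gripper_width: 0.32
t: 13.5
eef_pos: [0.4367, -0.0791, 0.0741]
tool_rot: [-0.001, -0.001, 1.0, 0.001]
contact_force: [-0.0, -0.8, 0.2]
gripper_width: 0.315
t: 13.75
eef_pos: [0.4369, -0.0791, 0.0734]
tool_rot: [-0.001, -0.001, 1.0, 0.001]
contact_force: [-0.4, 1.2, 3.4]
gripper_width: 0.324
```

```bash
python3 -m crank '[[[0,0,0],[0,0,0],0.03],[[0,0,0],[0,0,0],0.034],[[0,0,0],[0,0,0],0.04],[[0,0,0],[0,0,0],0.045],[[0,0,0],[0,0,0],0.045],[[0,0,0],[0,0,0],0.045]]'
python3 - <<'E'
from h import *
for n in("side","wrist"):
    c=bot.calibration(n);p,d=bot.read_camera(n);cv2.imwrite(f"pics/{n}9.png",p[:,:,::-1]);np.savez(f"pics/{n}9.npz",d=d,E=c["extrinsics"])
p=cv2.imread("pics/side9.png");cv2.imwrite("pics/side9z.png",cv2.resize(p[250:400,180:380],(800,600)))
E
```

```text
t: 14.5
eef_pos: [0.4367, -0.0791, 0.0732]
tool_rot: [-0.001, -0.001, 1.0, 0.001]
contact_force: [0.3, 0.4, 0.4]
gripper_width: 0.526
```

View pics/wrist9.png

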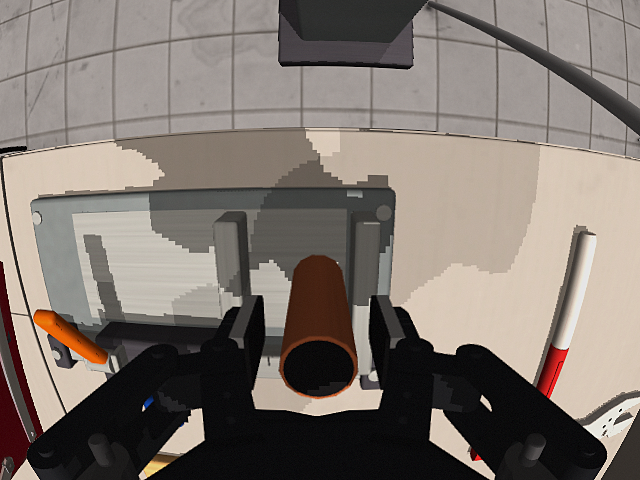

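View pics/side9z.png

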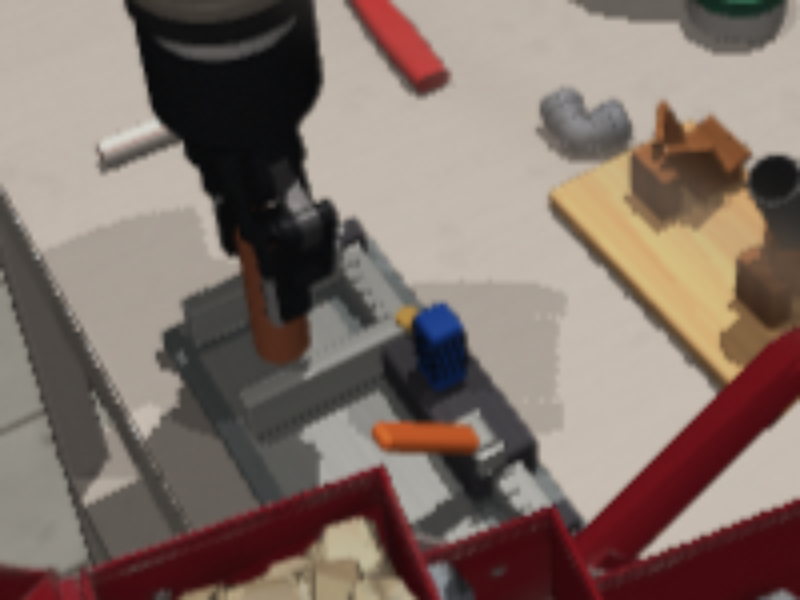

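```bash
python3 -m crank '[[[0,0,-0.01],[0,0,0],0.05],[[0,0,-0.03],[0,0,0],0.05],[[0,0,-0.05],[0,0,0],0.05],[[0,0,-0.05],[0,0,0],0.05],[[0,0,0],[0,0,0],0.04]]'
python3 - <<'E'
from h import *
togo([.488,-.155,.16])
for n in("side","wrist"):
    c=bot.calibration(n);p,d=bot.read_camera(n);cv2.imwrite(f"pics/{n}10.png",p[:,:,::-1]);np.savez(f"pics/{n}10.npz",d=d,E=c["extrinsics"])
p=cv2.imread("pics/wrist10.png");cv2.imwrite("pics/w10z.png",cv2.resize(p[150:350,60:360],(800,533)))
E
```

```text
t: 15.22
eef_pos: [0.4394, -0.0795, 0.2165]
tool_rot: [0.002, -0.001, 1.0, 0.002]
contact_force: [0.0, 0.4, -0.7]
gripper_width: 0.47
pos [ 0.4394 -0.0795  0.2165] z [ 0.004  0.004 -1.   ] y [-0.002  1.     0.004] q [-0.84  0.18  1.    2.16 -0.2   0.89  1.86]
tool delta [-0.0482 -0.0759  0.0564]
```

View pics/w10z.png

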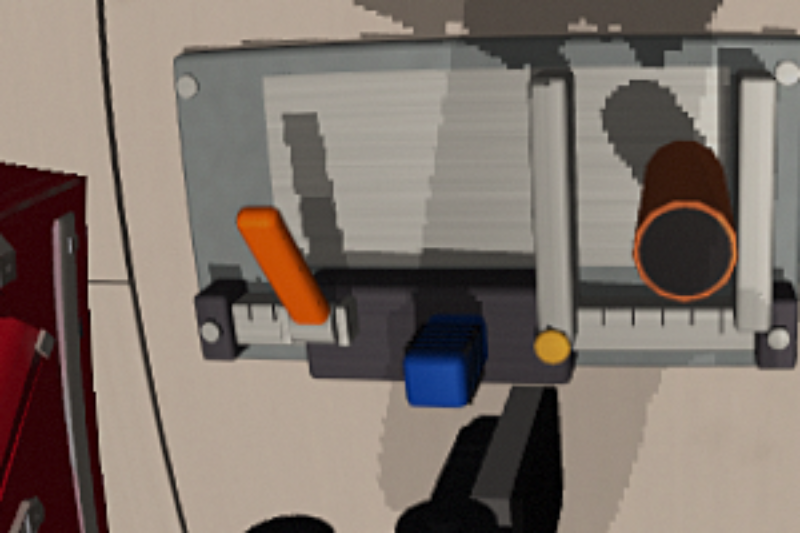

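```bash
python3 - <<'E'
from h import *
E=np.load("pics/wrist10.npz")["E"];s=800/300
f=lambda x,y,z,n:print(n,fplane(E,60+x/s,150+y/s,z).round(4))
f(685,250,.097,"tube");f(635,250,.097,"tl");f(737,250,.097,"tr");f(438,381,.075,"thumb");f(406,381,.075,"l");f(469,381,.075,"r")
f(572,85,.042,"mov tip");f(570,325,.042,"mov b");f(741,85,.042,"fix");f(738,325,.042,"fixb")
E
```

```text
tube [ 0.4379 -0.0786  0.097 ]
tl [ 0.438  -0.0915  0.097 ]
tr [ 0.4379 -0.0651  0.097 ]
thumb [ 0.4863 -0.1529  0.075 ]
l [ 0.4865 -0.1631  0.075 ]
r [ 0.486  -0.1432  0.075 ]
mov tip [ 0.4022 -0.113   0.042 ]
mov b [ 0.4805 -0.1157  0.042 ]
fix [ 0.4022 -0.0614  0.042 ]
fixb [ 0.4803 -0.061   0.042 ]
```

```bash
python3 -m crank '[[[-0.024,-0.037,0.0],[0,0,0],0.04],[[-0.024,-0.037,0.02],[0,0,0],0.04],[[0,0,0.037],[0,0,0],0.04],[[0,0,0],[0,0,0],0.04]]'
python3 - <<'E'
from h import *
togo([.4875,-.1535,.06])
c=bot.calibration("wrist");p,d=bot.read_camera("wrist");cv2.imwrite("pics/w11.png",p[:,:,::-1])
E
```

```text
t: 15.82
eef_pos: [0.482, -0.1533, 0.1528]
tool_rot: [-0.006, -0.0, 1.0, 0.001]
contact_force: [-0.7, -0.2, 1.0]
gripper_width: 0.466
pos [ 0.482  -0.1533  0.1528] z [-0.011  0.002 -1.   ] y [-0.     1.     0.002] q [-0.5   0.44  0.87  2.08 -0.45  0.83  2.21]
tool delta [-0.0065 -0.0004  0.0927]
```

View pics/w11.png

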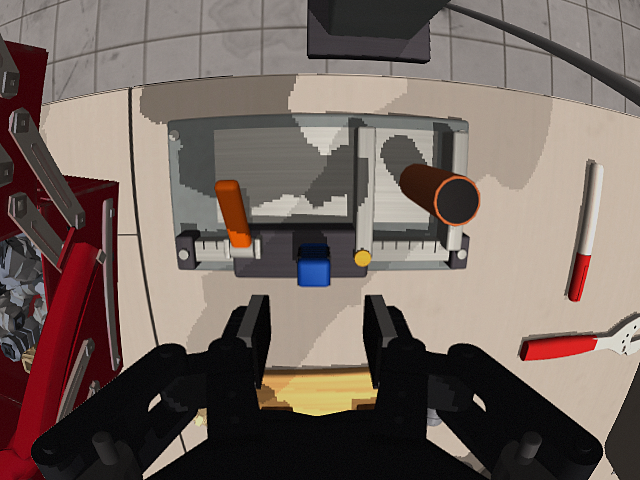

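```bash
python3 -m crank '[[[-0.006,-0.0005,0.03],[0,0,0],0.04],[[0,0,0.03],[0,0,0],0.04],[[0,0,0.02],[0,0,0],0.04],[[0,0,0.012],[0,0,0],0.04],[[0,0,0],[0,0,0],0.04]]' 20
python3 - <<'E'
from h import *
togo([.4875,-.1535,.06])
E
python3 -m crank '[[[0,0,0],[0,0,0],0.03],[[0,0,0],[0,0,0],0.024],[[0,0,0],[0,0,0],0.018],[[0,0,0],[0,0,0],0.012],[[0,0,0],[0,0,0],0.012]]' 20
```

```text
t: 16.5
eef_pos: [0.4908, -0.1534, 0.0639]
tool_rot: [-0.002, -0.001, 1.0, 0.001]
contact_force: [0.0, -0.3, 0.5]
gripper_width: 0.466
pos [ 0.4908 -0.1534  0.0639] z [-0.003  0.002 -1.   ] y [-0.002  1.     0.002] q [-0.36  0.59  0.71  2.11 -0.62  0.67  2.34]
tool delta [ 0.0033 -0.0001  0.0039]
t: 17.12
eef_pos: [0.4914, -0.1537, 0.0647]
tool_rot: [-0.001, -0.001, 1.0, 0.001]
contact_force: [-0.8, 0.4, 6.8]
gripper_width: 0.229
```

```bash
python3 -m crank '[[[0,0.003,0],[0,0,0],0.012],[[0,0.004,0],[0,0,0],0.012],[[0,0.004,0],[0,0,0],0.012],[[0,0.004,0],[0,0,0],0.012],[[0,0.002,0],[0,0,0],0.012],[[0,0,0],[0,0,0],0.012]]'
python3 - <<'E'
from h import *
togo([.4875,-.1535,.06])
for n in("wrist","side"):
    c=bot.calibration(n);p,d=bot.read_camera(n);cv2.imwrite(f"pics/{n}12.png",p[:,:,::-1]);np.savez(f"pics/{n}12.npz",d=d,E=c["extrinsics"])
p=cv2.imread("pics/wrist12.png");cv2.imwrite("pics/w12z.png",cv2.resize(p[150:350,240:540],(800,533)))
for i in range(6): print(bot.get_obs()["contact_force"].round(1))
E
```

```text
t: 17.88
eef_pos: [0.4914, -0.1367, 0.0647]
tool_rot: [-0.001, -0.001, 1.0, 0.001]
contact_force: [-1.7, -0.4, 7.0]
gripper_width: 0.227
pos [ 0.4914 -0.1367  0.0647] z [-0.001  0.001 -1.   ] y [-0.002  1.     0.001] q [-0.4   0.58  0.71  2.12 -0.62  0.66  2.32]
tool delta [ 0.004  -0.0168  0.0047]
[-0.   0.1  7.2]
[-0.   0.1  7.2]
[-0.   0.1  7.2]
[-0.   0.1  7.2]
[-0.   0.1  7.2]
[-0.   0.1  7.2]
```

View pics/w12z.png

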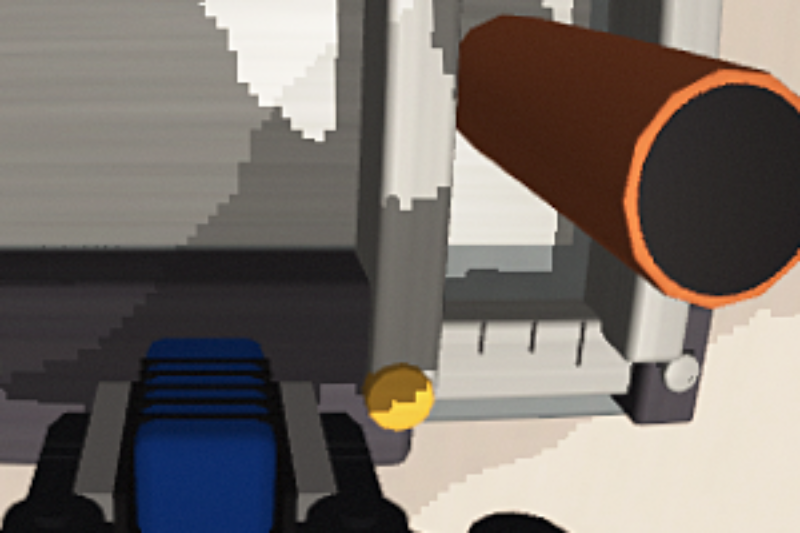

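```bash
for i in 1 ; do python3 -m crank '[[[0,0.0015,0],[0,0,0],0.012],[[0,0.0015,0],[0,0,0],0.012],[[0,0,0],[0,0,0],0.012]]' | grep -E "eef|contact"; done
python3 -m crank '[[[0,0.001,0],[0,0,0],0.012],[[0,0,0],[0,0,0],0.012]]'| grep -E "eef|contact"
python3 -m crank '[[[0,0.001,0],[0,0,0],0.012],[[0,0,0],[0,0,0],0.012]]'| grep -E "eef|contact"
python3 -m crank '[[[0,0.001,0],[0,0,0],0.012],[[0,0,0],[0,0,0],0.012]]'| grep -E "eef|contact"
python3 - <<'E'
from h import *
for n in("wrist",):
    c=bot.calibration(n);p,d=bot.read_camera(n);cv2.imwrite(f"pics/{n}13.png",p[:,:,::-1]);np.savez(f"pics/{n}13.npz",d=d,E=c["extrinsics"])
p=cv2.imread("pics/wrist13.png");cv2.imwrite("pics/w13z.png",cv2.resize(p[150:350,240:540],(800,533)))
E
```

```text
eef_pos: [0.4914, -0.1339, 0.0647]
contact_force: [-1.5, -1.3, 7.8]
eef_pos: [0.4914, -0.133, 0.0647]
contact_force: [-0.6, -2.2, 6.8]
eef_pos: [0.4914, -0.1321, 0.0647]
contact_force: [0.2, -1.6, 7.0]
eef_pos: [0.4914, -0.1311, 0.0647]
contact_force: [-0.3, -2.3, 6.8]
```

View pics/w13z.png

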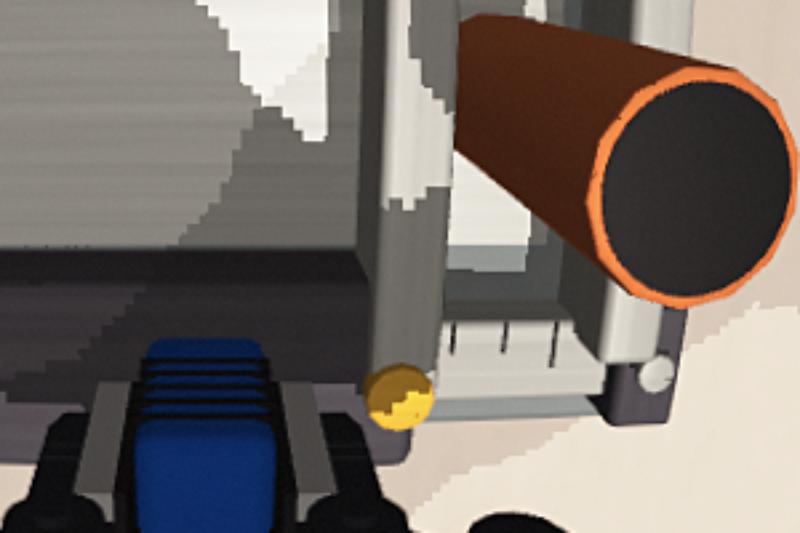

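```bash
python3 - <<'E'
from h import *
E=np.load("pics/wrist13.npz")["E"];s=800/300
f=lambda x,y,z,n:print(n,fplane(E,240+x/s,150+y/s,z).round(4))
f(441,340,.042,"mov b");f(453,150,.042,"mov");f(459,20,.042,"movtip");f(602,345,.042,"fixb");f(634,40,.042,"fix");f(690,185,.097,"tube");f(598,185,.097,"tl");f(795,185,.097,"tr")
E
python3 -m crank '[[[0,0.0007,0],[0,0,0],0.012],[[0,0,0],[0,0,0],0.012]]'| grep -E "eef|contact"
python3 -m crank '[[[0,0,0],[0,0,0],0.012]]'| grep -E "eef|contact"
```

```text
mov b [ 0.4776 -0.0918  0.042 ]
mov [ 0.4454 -0.0922  0.042 ]
movtip [ 0.4249 -0.0922  0.042 ]
fixb [ 0.479  -0.0622  0.042 ]
fix [ 0.4265 -0.0623  0.042 ]
tube [ 0.4378 -0.0793  0.097 ]
tl [ 0.438  -0.0904  0.097 ]
tr [ 0.4374 -0.0652  0.097 ]
eef_pos: [0.4914, -0.1305, 0.0647]
contact_force: [-2.0, -1.4, 5.9]
eef_pos: [0.4914, -0.1305, 0.0647]
contact_force: [-0.5, -1.8, 6.5]
```

```bash
python3 -m crank '[[[0,0.0008,0],[0,0,0],0.012],[[0,0,0],[0,0,0],0.012]]'| grep -E "eef|contact"
python3 -m crank '[[[0,0.0008,0],[0,0,0],0.012],[[0,0,0],[0,0,0],0.012]]'| grep -E "eef|contact"
python3 -m crank '[[[0,0,0],[0,0,0],0.012]]'| grep -E "eef|contact"
python3 - <<'E'
from h import *
for n in("wrist",):
    c=bot.calibration(n);p,d=bot.read_camera(n);cv2.imwrite(f"pics/{n}14.png",p[:,:,::-1]);np.savez(f"pics/{n}14.npz",d=d,E=c["extrinsics"])
p=cv2.imread("pics/wrist14.png");cv2.imwrite("pics/w14z.png",cv2.resize(p[150:350,240:540],(800,533)))
E
```

```text
eef_pos: [0.4914, -0.1297, 0.0647]
contact_force: [-0.9, -1.3, 7.0]
eef_pos: [0.4914, -0.1292, 0.0647]
contact_force: [-0.9, -3.2, 6.4]
eef_pos: [0.4914, -0.1291, 0.0647]
contact_force: [-1.3, -1.6, 6.1]
```

View pics/w14z.png

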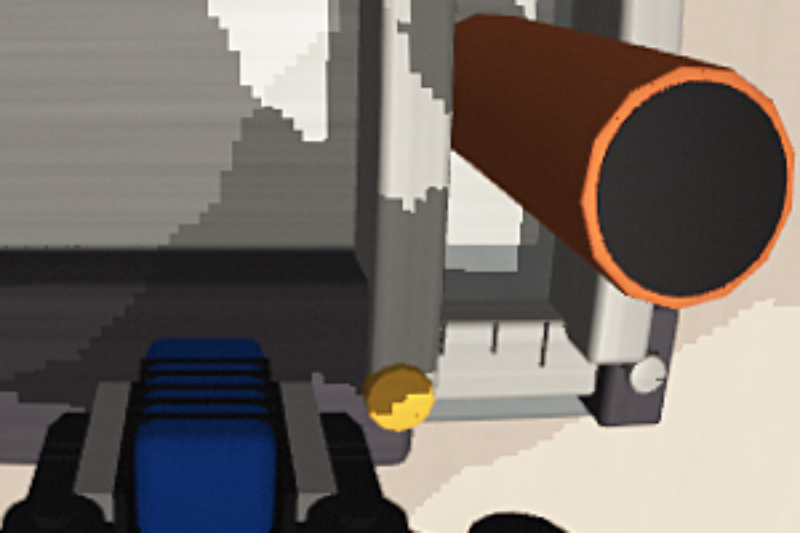

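```bash
python3 -m crank '[[[0,0.0007,0],[0,0,0],0.012],[[0,0,0],[0,0,0],0.012]]'| grep -E "eef|contact"
python3 -m crank '[[[0,0,0],[0,0,0],0.012]]'| grep -E "eef|contact"
python3 -m crank '[[[0,0,0],[0,0,0],0.012]]'| grep -E "eef|contact"
python3 - <<'E'
from h import *
E=np.load("pics/wrist14.npz")["E"];s=800/300
f=lambda x,y,z,n:print(n,fplane(E,240+x/s,150+y/s,z).round(4))
f(439,340,.042,"mov b");f(449,150,.042,"mov");f(454,20,.042,"movtip");f(593,345,.042,"fixb");f(626,40,.042,"fix");f(582,185,.097,"tl");f(792,185,.097,"tr")
for n in("wrist",):
    c=bot.calibration(n);p,d=bot.read_camera(n);cv2.imwrite(f"pics/{n}15.png",p[:,:,::-1]);np.savez(f"pics/{n}15.npz",d=d,E=c["extrinsics"])
p=cv2.imread("pics/wrist15.png");cv2.imwrite("pics/w15z.png",cv2.resize(p[150:350,240:540],(800,533)))
E
```

```text
eef_pos: [0.4914, -0.1287, 0.0647]
contact_force: [-0.0, -4.1, 6.1]
eef_pos: [0.4914, -0.1288, 0.0647]
contact_force: [-0.2, -3.3, 6.5]
eef_pos: [0.4914, -0.1288, 0.0647]
contact_force: [-1.1, -4.0, 5.9]
mov b [ 0.4775 -0.0902  0.042 ]
mov [ 0.4454 -0.0908  0.042 ]
movtip [ 0.4249 -0.091   0.042 ]
fixb [ 0.479 -0.062  0.042]
fix [ 0.4266 -0.0618  0.042 ]
tl [ 0.438  -0.0902  0.097 ]
tr [ 0.4374 -0.0637  0.097 ]
```

View pics/w15z.png

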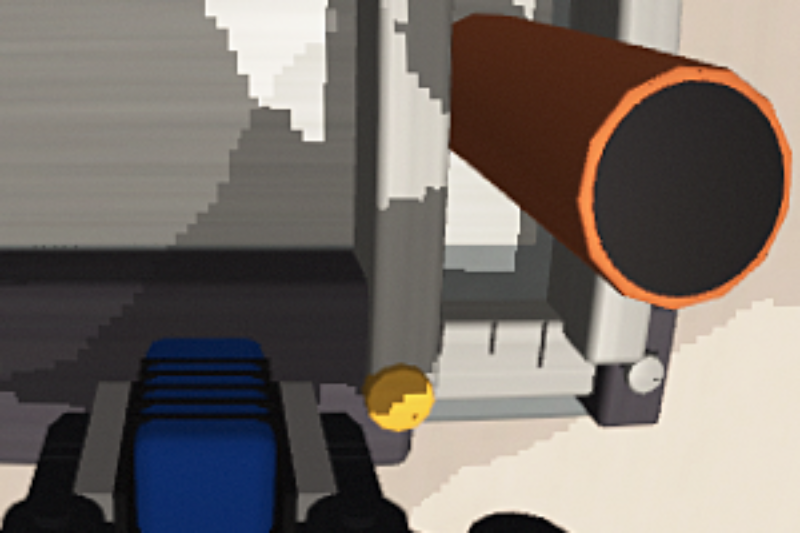

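```bash
python3 -m crank '[[[0,0.0007,0],[0,0,0],0.012],[[0,0,0],[0,0,0],0.012]]'| grep -E "eef|contact"
python3 -m crank '[[[0,0,0],[0,0,0],0.012],[[0,0,0],[0,0,0],0.012]]'| grep -E "eef|contact"
```

```text
eef_pos: [0.4914, -0.1283, 0.0647]
contact_force: [0.0, -4.7, 6.0]
eef_pos: [0.4914, -0.1283, 0.0647]
contact_force: [-0.1, -4.3, 5.3]
```

```bash
python3 -m crank '[[[0,0,0],[0,0,0],0.022],[[0,0,0],[0,0,0],0.026],[[0,0,0],[0,0,0],0.032],[[0,0,0],[0,0,0],0.04],[[0,0,0],[0,0,0],0.04],[[0,0,-0.03],[0,0,0],0.04],[[0,0,-0.05],[0,0,0],0.04],[[0,0,-0.03],[0,0,0],0.02],[[0,0,0],[0,0,0],0],[[0,0,0],[0,0,0],0]]'
python3 - <<'E'
from h import *
togo([.43,-.176,.13])
for n in("wrist","side"):
    c=bot.calibration(n);p,d=bot.read_camera(n);cv2.imwrite(f"pics/{n}16.png",p[:,:,::-1]);np.savez(f"pics/{n}16.npz",d=d,E=c["extrinsics"])
p=cv2.imread("pics/wrist16.png");cv2.imwrite("pics/w16z.png",cv2.resize(p[90:315,150:450],(800,600)))
E
```

```text
t: 22.5
eef_pos: [0.4906, -0.1264, 0.1733]
tool_rot: [-0.002, -0.001, 1.0, 0.001]
contact_force: [-0.1, -0.6, 0.2]
gripper_width: -0.001
pos [ 0.4906 -0.1264  0.1733] z [-0.004  0.002 -1.   ] y [-0.003  1.     0.002] q [-0.59  0.41  0.91  2.06 -0.43  0.87  2.14]
tool delta [ 0.0606 -0.0495  0.0434]
```

View pics/w16z.png

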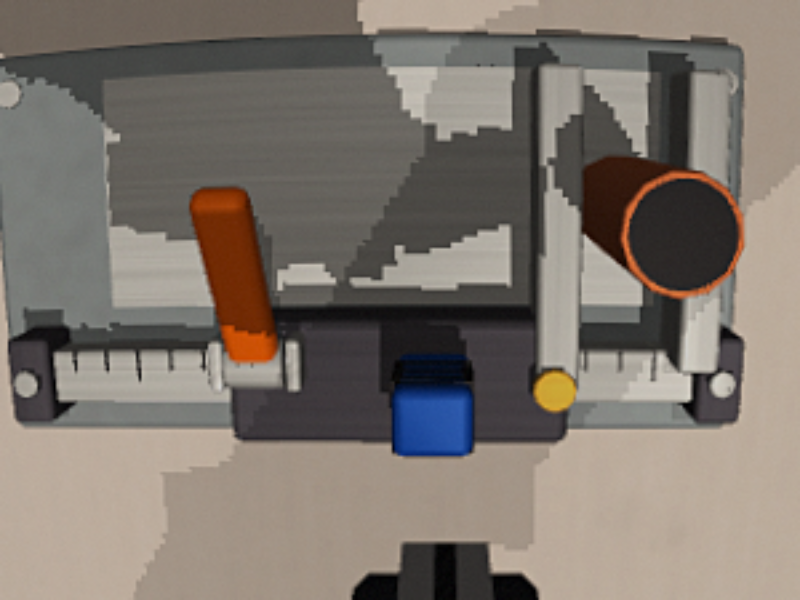

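```bash
python3 - <<'E'
from h import *
E=np.load("pics/wrist16.npz")["E"];d=np.load("pics/wrist16.npz")["d"];s=800/300
def f(x,y,z,n):
    u,v=150+x/s,90+y/s;w=fray(E,u,v);cr=E[:3,:3].T@w;print(n,fplane(E,u,v,z).round(4),(E[:3,3]+w*d[int(round(v)),int(round(u))]/cr[2]).round(4))
f(221,205,.08,"levertip");f(250,340,.05,"root");f(434,420,.075,"thumb");f(683,233,.097,"tube");f(626,233,.097,"tl");f(742,233,.097,"tr")
f(582,80,.042,"movtip");f(578,340,.042,"movb");f(692,80,.042,"fix");f(683,350,.042,"fixb")
E
python3 -m crank '[[[0.018,-0.0168,0],[0,0,0],0],[[0.018,-0.0168,0.01],[0,0,0],0],[[0.018,-0.0168,0.02],[0,0,0],0],[[0,0,0.013],[0,0,0],0],[[0,0,0],[0,0,0],0]]'
python3 - <<'E'
from h import *
togo([.436,-.177,.063])
E
```

```text
levertip [ 0.4343 -0.177   0.08  ] [ 0.4339 -0.1761  0.0842]
root [ 0.4725 -0.1775  0.05  ] [ 0.4711 -0.1762  0.0561]
thumb [ 0.4865 -0.1289  0.075 ] [ 0.4868 -0.1289  0.0743]
tube [ 0.4384 -0.0764  0.097 ] [ 0.4385 -0.0761  0.0958]
tl [ 0.4387 -0.0887  0.097 ] [ 0.4388 -0.0885  0.0961]
tr [ 0.4379 -0.0633  0.097 ] [ 0.4381 -0.0628  0.0954]
movtip [ 0.4048 -0.091   0.042 ] [ 0.4035 -0.0865  0.0098]
movb [ 0.4742 -0.0904  0.042 ] [ 0.4796 -0.087   0.018 ]
fix [ 0.4035 -0.0617  0.042 ] [ 0.4034 -0.0611  0.0397]
fixb [ 0.4767 -0.061   0.042 ] [ 0.4768 -0.0609  0.0414]
t: 23.22
eef_pos: [0.4363, -0.1773, 0.1302]
tool_rot: [-0.002, -0.001, 1.0, 0.001]
contact_force: [0.1, 0.2, 1.0]
gripper_width: 0.001
pos [ 0.4363 -0.1773  0.1302] z [-0.005  0.002 -1.   ] y [-0.001  1.     0.002] q [-0.44  0.42  0.86  2.17 -0.48  0.75  2.31]
tool delta [0.     0.0002 0.0672]
```

```bash
python3 -m crank '[[[0,0,0.02],[0,0,0],0],[[0,0,0.01],[0,0,0],0],[[0,0,0.008],[0,0,0],0],[[0,0,0.008],[0,0,0],0],[[0,0,0.008],[0,0,0],0],[[0,0,0.006],[0,0,0],0],[[0,0,0.004],[0,0,0],0],[[0,0,0],[0,0,0],0]]'
python3 -m crank '[[[0,0,0.002],[0,0,0],0],[[0,0,0],[0,0,0],0]]'; python3 -m crank '[[[0,0,0.001],[0,0,0],0],[[0,0,0],[0,0,0],0]]'
```

```text
t: 24.22
eef_pos: [0.4369, -0.1773, 0.0669]
tool_rot: [-0.001, -0.001, 1.0, 0.001]
contact_force: [1.0, -0.3, 0.9]
gripper_width: -0.001
t: 24.48
eef_pos: [0.437, -0.1773, 0.0651]
tool_rot: [-0.001, -0.001, 1.0, 0.001]
contact_force: [-0.0, 0.3, 0.5]
gripper_width: 0.001
t: 24.72
eef_pos: [0.437, -0.1773, 0.0641]
tool_rot: [-0.001, -0.001, 1.0, 0.001]
contact_force: [-0.2, -0.6, -0.6]
gripper_width: -0.002
```

```bash
python3 -m crank '[[[0,0,0.001],[0,0,0],0],[[0,0,0],[0,0,0],0]]'|grep -E "eef|cont"; python3 -m crank '[[[0,0,0.001],[0,0,0],0],[[0,0,0],[0,0,0],0]]'|grep -E "eef|cont";python3 -m crank '[[[0,0,0.001],[0,0,0],0],[[0,0,0],[0,0,0],0]]'|grep -E "eef|cont"
```

```text
eef_pos: [0.437, -0.1773, 0.0631]
contact_force: [-1.1, -0.6, 1.1]
eef_pos: [0.437, -0.1776, 0.0626]
contact_force: [-1.6, 1.2, 11.0]
eef_pos: [0.4369, -0.1779, 0.0621]
contact_force: [-5.4, 1.8, 20.5]
```

```bash
python3 -m crank '[[[0,0,-0.002],[0,0,0],0],[[0,0,-0.02],[0,0,0],0],[[0,0,-0.05],[0,0,0],0],[[0,0,-0.04],[0,0,0],0],[[0,0,0],[0,0,0],0]]'
python3 - <<'E'
from h import *
togo([.436,-.177,.063])
for n in("wrist","side"):
    c=bot.calibration(n);p,d=bot.read_camera(n);cv2.imwrite(f"pics/{n}17.png",p[:,:,::-1]);np.savez(f"pics/{n}17.npz",d=d,E=c["extrinsics"])
p=cv2.imread("pics/wrist17.png");cv2.imwrite("pics/w17z.png",cv2.resize(p[130:340,220:500],(800,600)))
p=cv2.imread("pics/side17.png");cv2.imwrite("pics/side17z.png",cv2.resize(p[250:400,180:380],(800,600)))
E
```

```text
t: 26.1
eef_pos: [0.439, -0.1779, 0.1753]
tool_rot: [0.001, -0.001, 1.0, 0.001]
contact_force: [-0.2, -0.0, 0.1]
gripper_width: 0.002
pos [ 0.439  -0.1779  0.1753] z [ 0.003  0.002 -1.   ] y [-0.002  1.     0.002] q [-0.52  0.35  0.95  2.14 -0.39  0.83  2.24]
tool delta [0.0033 0.0008 0.1123]
```

View pics/w17z.png

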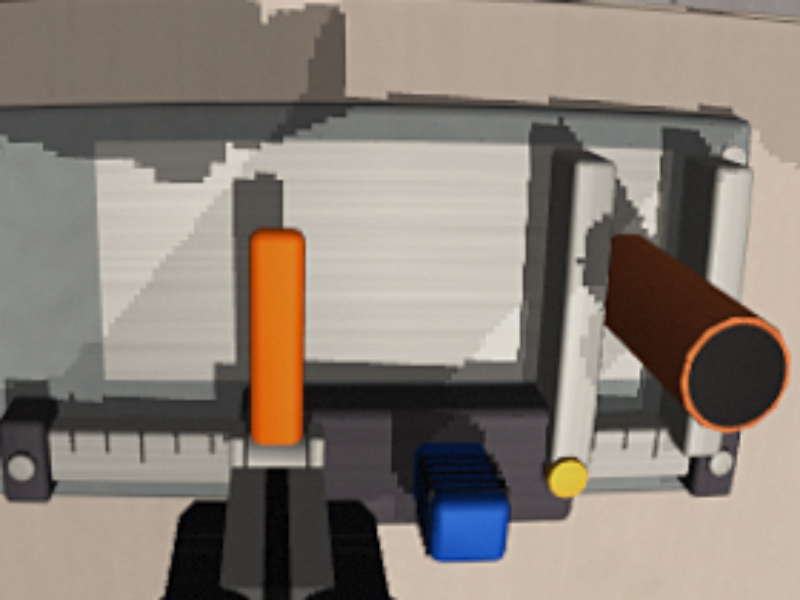

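View pics/side17z.png

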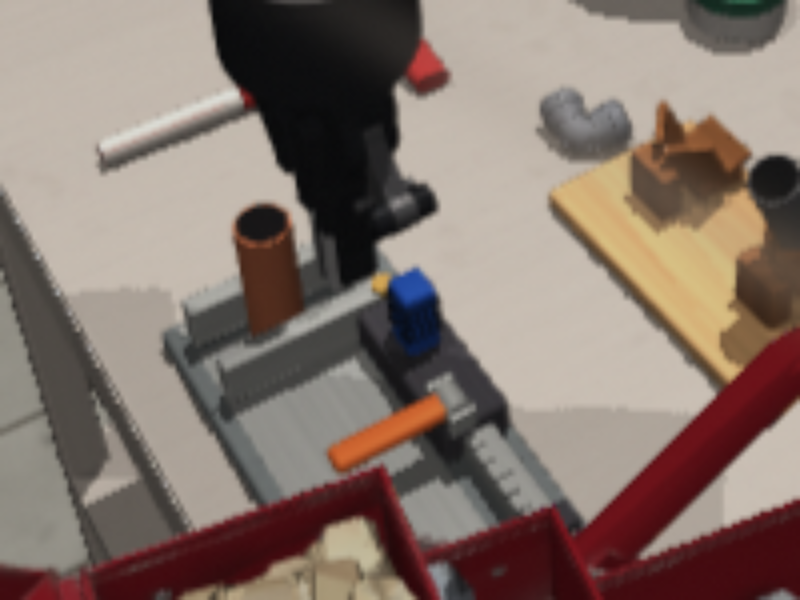

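```bash
python3 - <<'E'
from h import *
Z=np.load("pics/wrist17.npz");E=Z["E"];d=Z["d"];s=800/280
def f(x,y,z,n):
    u,v=220+x/s,130+y/s;w=fray(E,u,v);cr=E[:3,:3].T@w;print(n,fplane(E,u,v,z).round(4),(E[:3,3]+w*d[int(round(v)),int(round(u))]/cr[2]).round(4))
f(277,240,.049,"levertip");f(277,330,.049,"mid");f(277,430,.049,"root");f(469,530,.075,"thumb");f(432,530,.075,"thl");f(506,530,.075,"thr");f(735,374,.097,"tube");f(681,374,.097,"tl");f(787,374,.097,"tr")
f(614,170,.042,"movtip");f(597,430,.042,"movb");f(720,175,.042,"fix");f(688,445,.042,"fixb")
# tube verticality via side camera: left/right edges at heights
c=bot.calibration("side");z=np.load("pics/side17.npz");W=pts(c,z["d"]);h=cv2.cvtColor(cv2.imread("pics/side17.png"),cv2.COLOR_BGR2HSV)
m=(h[...,0]<14)&(h[...,1]>110)&(abs(W[...,0]-.44)<.03)&(abs(W[...,1]+.078)<.03)&(W[...,2]>.03)
w=W[m]
for a in np.arange(.04,.1,.01):
    k=abs(w[:,2]-a)<.005
    if k.sum()>4: print(a.round(2),k.sum(),w[k].mean(0).round(4))
E
```

```text
levertip [ 0.4199 -0.1777  0.049 ] [ 0.4202 -0.1777  0.0479]
mid [ 0.443  -0.1777  0.049 ] [ 0.4432 -0.1777  0.0484]
root [ 0.4701 -0.1776  0.049 ] [ 0.4706 -0.1776  0.0479]
thumb [ 0.486  -0.1306  0.075 ] [ 0.4866 -0.1303  0.0738]
thl [ 0.4858 -0.1398  0.075 ] [ 0.4874 -0.1393  0.072 ]
thr [ 0.4863 -0.1212  0.075 ] [ 0.4876 -0.1206  0.0724]
tube [ 0.4378 -0.077   0.097 ] [ 0.4383 -0.0764  0.0958]
tl [ 0.4377 -0.0903  0.097 ] [ 0.4382 -0.0897  0.0957]
tr [ 0.438  -0.0637  0.097 ] [ 0.4386 -0.0627  0.0952]
movtip [ 0.4021 -0.0915  0.042 ] [ 0.4067 -0.0811  0.0108]
movb [ 0.4738 -0.0896  0.042 ] [ 0.48   -0.0846  0.0272]
fix [ 0.4023 -0.0614  0.042 ] [ 0.4024 -0.0609  0.0409]
fixb [ 0.479  -0.0615  0.042 ] [ 0.4789 -0.0616  0.0422]
0.04 34 [ 0.4331 -0.0847  0.0413]
0.05 47 [ 0.4344 -0.0857  0.0504]
0.06 47 [ 0.4351 -0.0859  0.0602]
0.07 46 [ 0.4338 -0.0858  0.0702]
0.08 49 [ 0.4346 -0.0864  0.0799]
0.09 58 [ 0.4345 -0.0852  0.0907]
```

```bash
python3 -m crank '[[[-0.017,0.016,0],[0,0,0],0.04],[[-0.017,0.016,0],[0,0,0],0.04],[[-0.016,0.016,0],[0,0,0],0.04],[[0,0,0.015],[0,0,0],0.04],[[0,0,0],[0,0,0],0.04],[[0,0,0],[0,0,0],0.04]]' 20
python3 - <<'E'
from h import *
togo([.489,-.1295,.0647])
for n in("wrist",):
    c=bot.calibration(n);p,d=bot.read_camera(n);cv2.imwrite(f"pics/{n}18.png",p[:,:,::-1]);np.savez(f"pics/{n}18.npz",d=d,E=c["extrinsics"])
p=cv2.imread("pics/wrist18.png");cv2.imwrite("pics/w18z.png",cv2.resize(p[90:315,150:450],(800,600),interpolation=cv2.INTER_CUBIC))
E
```

```text
t: 26.95
eef_pos: [0.4863, -0.1301, 0.1578]
tool_rot: [-0.002, -0.0, 1.0, 0.001]
contact_force: [-0.0, 0.6, 0.4]
gripper_width: 0.466
pos [ 0.4863 -0.1301  0.1578] z [-0.004  0.001 -1.   ] y [-0.     1.     0.001] q [-0.57  0.43  0.89  2.08 -0.46  0.84  2.17]
tool delta [-0.0031  0.0005  0.0931]
```

View pics/w18z.png

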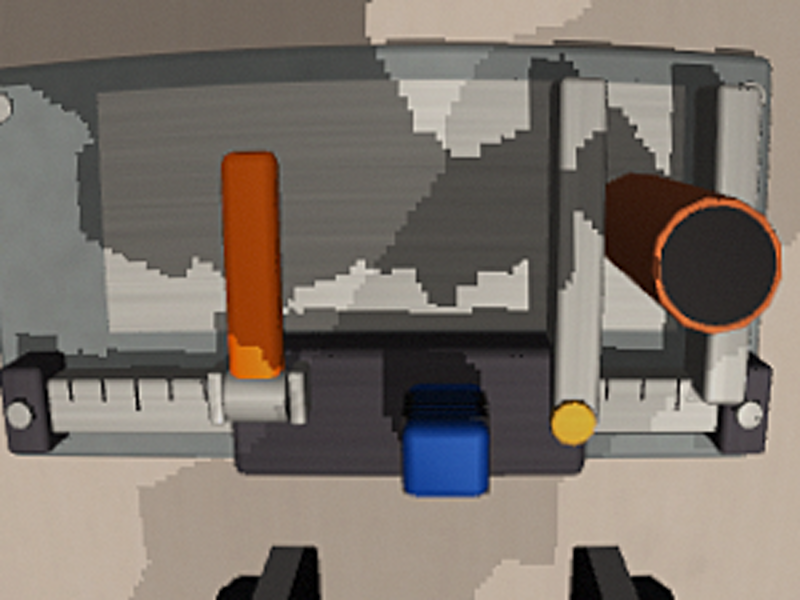

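```bash
python3 - <<'E'
from h import *
s=800/300
def f(E,x,y,z,n):
    print(n,fplane(E,150+x/s,90+y/s,z).round(4))
E=np.load("pics/wrist18.npz")["E"]
f(E,446,455,.075,"thumb");f(E,607,85,.042,"mt");f(E,599,400,.042,"mb");f(E,719,90,.042,"ft");f(E,704,395,.042,"fb")
# subpixel: same-view ratios via intensity profiles at fixed z rows
for nm in("16","18"):
    E=np.load(f"pics/wrist{nm}.npz")["E"];g=cv2.imread(f"pics/wrist{nm}.png").astype(np.float32)
    ys=np.arange(-.155,-.045,.0005)
    Ei=np.linalg.inv(E)
    def px(P):
        c=Ei[:3,:3]@P+Ei[:3,3];r=np.hypot(c[0],c[1]);t=np.arctan2(r,c[2])*K["f"]/r
        return K["cx"]+c[0]*t,K["cy"]+c[1]*t
    for x,z in((.488,.075),):
        uv=np.array([px(np.array([x,y,z])) for y in ys],np.float32)
        s1=cv2.remap(g,uv[None,:,0],uv[None,:,1],cv2.INTER_LINEAR)[0]
        b=s1[:,0]-s1[:,2]; k=b>b.max()/2; print(nm,"thumb y range",ys[k].min().round(4),ys[k].max().round(4))
    for x in(.405,.41,.415,.47,.474):
        uv=np.array([px(np.array([x,y,.042])) for y in ys],np.float32)
        s1=cv2.remap(g,uv[None,:,0],uv[None,:,1],cv2.INTER_LINEAR)[0].mean(1);dd=np.diff(s1)
        i=np.argsort(-abs(dd))
        k=(ys[:-1]>-.1)&(ys[:-1]<-.084); j=np.argmin(np.where(k,dd,9e9)); k2=(ys[:-1]>-.068)&(ys[:-1]<-.056); j2=np.argmax(np.where(k2,dd,-9e9))
        print(nm,x,"mov",ys[j].round(4),dd[j].round(0),"fix",ys[j2].round(4),dd[j2].round(0))
E
```

```text
thumb [ 0.4855 -0.1298  0.075 ]
mt [ 0.4022 -0.0906  0.042 ]
mb [ 0.4822 -0.0902  0.042 ]
ft [ 0.4021 -0.0622  0.042 ]
fb [ 0.4808 -0.0622  0.042 ]
16 thumb y range -0.1385 -0.1205
16 0.405 mov -0.0925 -12.0 fix -0.0625 38.0
16 0.41 mov -0.091 -24.0 fix -0.063 29.0
16 0.415 mov -0.0945 -48.0 fix -0.0625 29.0
16 0.47 mov -0.091 -40.0 fix -0.0615 31.0
16 0.474 mov -0.091 -59.0 fix -0.0625 45.0
18 thumb y range -0.139 -0.121
18 0.405 mov -0.0915 -29.0 fix -0.063 29.0
18 0.41 mov -0.0915 -40.0 fix -0.063 32.0
18 0.415 mov -0.0945 -50.0 fix -0.063 34.0
18 0.47 mov -0.091 -55.0 fix -0.063 31.0
18 0.474 mov -0.091 -70.0 fix -0.0625 36.0
```

```bash
python3 -m crank '[[[-0.003,0.0005,0.03],[0,0,0],0.04],[[0,0,0.03],[0,0,0],0.04],[[0,0,0.02],[0,0,0],0.04],[[0,0,0.012],[0,0,0],0.04],[[0,0,0],[0,0,0],0.04]]' 20
python3 -m crank '[[[0,0,0],[0,0,0],0.03],[[0,0,0],[0,0,0],0.024],[[0,0,0],[0,0,0],0.018],[[0,0,0],[0,0,0],0.012],[[0,0,0],[0,0,0],0.012]]' 20
python3 -m crank '[[[0,0,0],[0,0,0],0.012]]' |grep -E "eef|contact"; python3 -m crank '[[[0,0,0],[0,0,0],0.012]]' |grep -E "eef|contact"
```

```text
t: 27.62
eef_pos: [0.4895, -0.129, 0.0658]
tool_rot: [-0.002, -0.001, 1.0, 0.001]
contact_force: [-0.3, -0.0, 0.4]
gripper_width: 0.467
t: 28.25
eef_pos: [0.4904, -0.1291, 0.0667]
tool_rot: [-0.001, -0.001, 1.0, 0.001]
contact_force: [-1.1, -1.8, 6.7]
gripper_width: 0.231
eef_pos: [0.4904, -0.1291, 0.0667]
contact_force: [-0.3, -0.3, 6.2]
eef_pos: [0.4904, -0.1291, 0.0667]
contact_force: [-1.4, 0.4, 6.6]
```

Gripped near its rest position; now the gentle nudge, watching the y force.

```bash
python3 -m crank '[[[0,0.0007,0],[0,0,0],0.012],[[0,0,0],[0,0,0],0.012]]' |grep -E "eef|contact"; python3 -m crank '[[[0,0,0],[0,0,0],0.012]]' |grep -E "eef|contact"; python3 -m crank '[[[0,0.0007,0],[0,0,0],0.012],[[0,0,0],[0,0,0],0.012]]' |grep -E "eef|contact"; python3 -m crank '[[[0,0,0],[0,0,0],0.012]]' |grep -E "eef|contact"
```

```text
eef_pos: [0.4904, -0.129, 0.0667]
contact_force: [-1.5, -2.9, 6.5]
eef_pos: [0.4904, -0.129, 0.0667]
contact_force: [-1.3, -3.2, 6.6]
eef_pos: [0.4904, -0.1287, 0.0667]
contact_force: [-1.6, -3.4, 5.3]
eef_pos: [0.4904, -0.1286, 0.0667]
contact_force: [-0.9, -3.9, 6.2]
```

```bash
python3 -m crank '[[[0,0.0006,0],[0,0,0],0.012],[[0,0,0],[0,0,0],0.012]]' |grep -E "eef|contact"; python3 -m crank '[[[0,0,0],[0,0,0],0.012]]' |grep -E "eef|contact"
python3 -m crank '[[[0,0,0],[0,0,0],0.022],[[0,0,0],[0,0,0],0.026],[[0,0,0],[0,0,0],0.032],[[0,0,0],[0,0,0],0.04],[[0,0,0],[0,0,0],0.04],[[0,0,-0.03],[0,0,0],0.04],[[0,0,-0.05],[0,0,0],0.04],[[0,0,-0.05],[0,0,0],0.04],[[0,0,0],[0,0,0],0.04],[[0,0,0],[0,0,0],0.04]]'
python3 - <<'E'
from h import *
for n in("wrist","side","scene"):
    c=bot.calibration(n);p,d=bot.read_camera(n);cv2.imwrite(f"pics/{n}19.png",p[:,:,::-1]);np.savez(f"pics/{n}19.npz",d=d,E=c["extrinsics"])
p=cv2.imread("pics/side19.png");cv2.imwrite("pics/side19z.png",cv2.resize(p[225:405,200:460],(780,540)))
E
```

```text
eef_pos: [0.4904, -0.1283, 0.0667]
contact_force: [-0.5, -4.9, 5.3]
eef_pos: [0.4904, -0.1283, 0.0667]
contact_force: [-0.6, -5.2, 5.0]
t: 30.88
eef_pos: [0.4898, -0.1263, 0.1955]
tool_rot: [-0.002, -0.001, 1.0, 0.001]
contact_force: [-0.6, 0.6, 0.1]
gripper_width: 0.47
```

View pics/side19z.png

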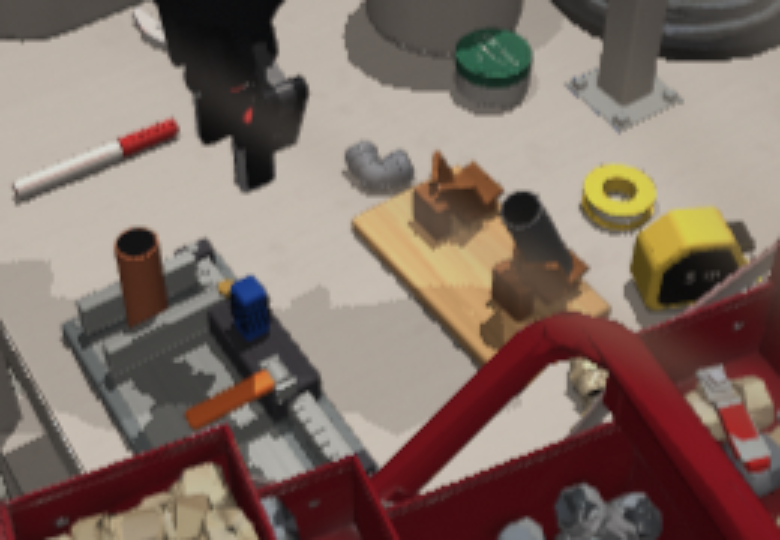

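View pics/wrist19.png

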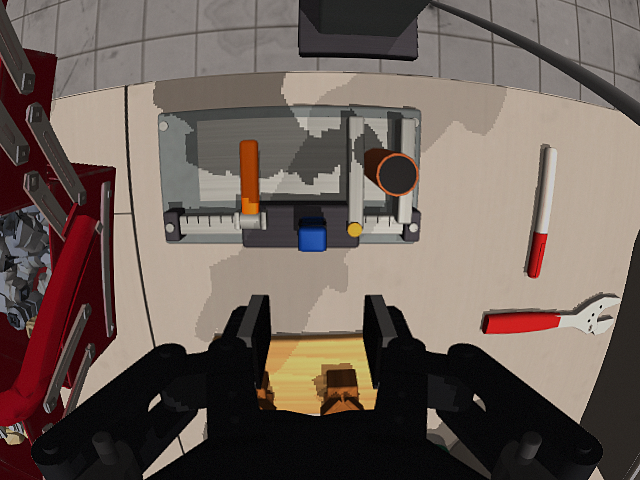

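```bash
python3 - <<'E'
from station import bot
print(bot.hand_in(), bot.get_obs()["t"])
E
```

```text
the job is handed in; nothing more can be done
the job is handed in; nothing more can be done
```

I opened the caliper by its thumb block to about 53 mm, then took the copper tube out of the rest and stood it upright on the bed. I closed the moving jaw to about 3 N on the tube, let go, and pressed the orange lever down to its stop. The job was handed in at about 31 s; it reports no verdict.

- **Tube and lever:** The last pictures show the tube upright between both jaws. The lever was level, with its top measured at 48–49 mm.
- **Everything else:** The grey tube and the bystanders in view looked unmoved. I compared these by eye, not by measurement.
- **Second nudge:** After the lever press I could not tell from the images whether the carriage had slipped back. They disagreed by about 0.5–1.5 mm, and the lever press had pushed about 1.8 N sideways. I gripped the thumb block again and nudged the jaw to about 5 N at the tool, roughly 3.5 N on the tube after slide friction. I then let go and backed off.
- **Not measured directly:** Jaw contact after the final release and the jaw's squareness rest on those forces, the roughly 1 mm travel past contact, and jaw-edge readings of about 0.03 rad or less taken before the second nudge. I did not measure the jaw angle again after it.

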